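# Free the guide bushing of a ski-binding drilling jig

### The arm

A 6-joint arm with a two-finger parallel gripper is mounted at the origin on the work surface. World frame = base frame: x ahead of the robot, y to its left, z up, the work surface at z = 0. Lengths are in mm, angles in degrees, forces in N, time in s.
With the tool pointing down it reaches from about 300 to 850 mm from the base axis. Payload 4.2 kg.
Tool frame: the origin (TCP) lies midway between the tips of the shut fingers; the grasp point (between the pads) lies env.grasp_offset behind it (env.grasp_offset is the distance from the TCP to the grasp point, in mm); y points along the fingers, x is the direction in which the jaws open and shut, and the axes are right-handed (so a half turn about y gives the same grasp; the last joint's range is limited). The gripper opens to 91 mm and grips with 3 to 60 N. Pads are 32 mm wide; open, the fingers measure 118 mm over their backs; the gripper's body (76 mm by 178 mm) begins 60 mm behind the grasp point.
Start: joints at [75, 18.312, 89.639, -0, 72.044, -1.146], TCP at [137.686, 558.292, 175.076] pointing down, gripper open.
Joint ranges: [-177.97, 177.97], [-48.28, 115.42], [12.27, 149.76], [-77.06, 257.06], [2.81, 150.46], [-146.56, 146.56]. Speed limits (degrees/s): [147.25, 147.25, 180, 180, 180, 180].

### API

Orientations are given as [roll, pitch, yaw] about the fixed x, y, z axes, in that order (R = Rz(yaw) Ry(pitch) Rx(roll)).
In Python, from workcell import state, vision, job, env gives the robot as it stands.
- The arm moves only by the shell command python3 -m handwheel 'ROWS' [FORCE]. ROWS is JSON, a list of rows, each a list of 3 entries, a list of its own where there are three numbers: the finger opening in cm, from 0 to 9.12, then the shift along the tool's x, y, z in cm, then the turn about the tool's y in degrees. A call has 1 to 10 rows; each row is the pose to reach, as a shift and turn from the pose measured when the call began, along the tool's axes at that moment; what a row does not reach only later rows make up. A row lasts 1/10 s, in which the tool goes at most 50 mm and 8.59 degrees, less where a joint would pass 70% of its speed; a pose out of reach is approached as far as the arm can. A call with a gripper value outside its range is refused whole. The fingers move at their own pace and stop on an object; FORCE is the grip in N (left out, the last holds). Time passes only in rows, so rows that repeat a pose let the fingers close. It gives the time, the measured TCP pose, the force and the opening at its end, in the units of the state.
- state(): the state, without advancing time (a new reading comes with each control period).
- vision.grab_frame(name): name is "scene" or "side" or "wrist"; returns the picture (400x640x3 uint8, red, green, blue); there is no depth.
- vision.camera_model(name): a dict with "fov_y" (degrees; the focal length in pixels is half the picture's height over the tangent of half this angle, whatever the lens; pixels are square), "cx", "cy" (the principal point, pixels), "distortion" ([k1, k2, p1, p2, k3] as OpenCV has them; the pictures are not rectified), "extrinsics" (4x4, takes a point from world to camera coordinates). Camera axes: x right, y up, looking along -z (the intrinsics and any distortion apply to the point x, -y, -z); pixel columns grow to the right and rows downward; lengths in mm; the calibration is good to about 2 mm. A picture is of the moment at which its call begins: read the wrist's pose just before it. camera_model takes no time and is no camera call; for the wrist camera it gives the pose at the moment of the call.
- job.job_done(): hands the job in, once; it reports no verdict.
The state is a dict: "time_s": time; "qpos": joint angles; "qvel": joint speeds; "effort": joint torques, N m; "ee_pos": TCP position; "ee_rot": TCP orientation; "force": force on the tool from outside, world axes, zero at the start; "torque": the same for the moment, N m; "gripper_width": finger opening in mm.
Only numpy, scipy, OpenCV 4.12 (cv2) and the standard library are available. Lean on these libraries where they do the work, as an engineer would, in place of code of your own. Each camera call takes 0.05 s, during which the arm holds its last target.

### The job

The knurled guide bushing in the drilling jig has to come out for another drill size. Turn it counter-clockwise (seen from above) until its notch faces the lock screw, then rock it side to side along the jig's length, to the robot's left and then to the right, walking it up until it comes free of its tight bore without lifting, tipping or dragging the jig. Finish holding it upright in the gripper, just clear above its bore, about a finger's width, and leave the jig standing and the other things alone.

Things in the scene. Friction and masses are not known exactly. Their poses are not given: they have to be found in the camera images.
- bushing: Steel bushing, 0.22 kg: shank 20 mm across, 14 mm long, in the jig's bore; black flange 44 mm across, 5 mm thick, resting on the plate, one notch 20 mm wide, 6 mm deep in its rim; knurled barrel 30 mm across, 41 mm high. Origin on the axis, in the barrel, 33 mm above the flange's underside, 13 mm below the top. z up, x towards the notch; a red index line on the barrel stands over the notch
- bushing_foot (a point): centre of the shank's lower end, 47 mm below the bushing's origin; axes as the bushing
- bushing_top (a point): centre of the barrel's top face, 13 mm above the bushing's origin; axes as the bushing
- bushing_notch (a point): the notch in the flange rim: 20 mm out from the bushing's axis along its x, at half the flange's thickness; axes as the bushing
- jig: Drilling jig standing loose on the bench mat, about 1.3 kg: aluminium plate 100 x 300 x 12 mm on four steel jaws. Origin on the mat under the plate's middle; x across the jig (away from the robot), y along its length (to the robot's left), within 0.35 rad, z up. Plate top 28 mm above the origin. A red clamp lever stands on the right-hand (-y) end, up to 20 mm above the plate
- bore (a point): Centre of the mouth of the guide bore, on the plate's top, 50 mm from the plate's middle along jig y; axes as the jig. The bore is 22.4 mm wide and goes through the 12 mm plate, so that the shank has play to lean about 0.17 rad either way
- shoes (a point): On the bore's axis, 6 mm below its mouth: here two sprung shoes, left and right (jig +y and -y), pinch the shank, about 17 N each. A straight pull lifts the jig before they slip. Leaned left and right about this point by 0.12 rad, the shank walks up about 2 mm a swing under a light pull; after some 8 mm of rise the shoes let go. Turning it takes about 0.2 N m
- lock_screw (a point): Centre of the top of the lock screw, 27.5 mm from the bore's axis along jig +x. Its brass head, 18 mm across, spans 6.5 to 10.5 mm above the plate and overhangs the flange by 3.5 mm: the bushing can rise only with the notch facing it within about 0.13 rad. At the start the notch stands 0.5 to 1.1 rad clockwise (from above) of it. Fingertips 12 mm or more above the plate pass over it
- screwdriver: screwdriver with a red handle, 190 mm long, lying on the mat beyond the jig; to be left alone
- glue: white glue bottle with a red cap, 44 mm across and 100 mm tall, standing near the jig's left end; origin under its centre; to be left alone
- spare_bushing: spare brass bushing, 34 mm across and 46 mm tall, standing upside down on the mat on the robot's side of the jig; origin under its centre; to be left alone
Mind the look-alikes: they are no part of the job. Of the things like the bushing, leave any that is turquoise; of the rest the smaller one is meant.

How it is judged:
By the outcome, as a careful person would: the job done as asked, in the order asked, and still so for the second after the job is handed in, while the arm keeps its last pose, push and grip.
It also fails if it takes over 54 s, if anything falls off the work surface, if the arm or the gripper's body presses on something with over 40 N, if the wrist force passes 120 N, or if a joint passes its speed limit or range.

## Working session

There is one attempt and no reset: what is moved stays moved. The work goes in short steps, Python scripts to look and compute and a shell command to move; the robot and the scene stay as the last step left them, time stands still between calls to the robot, and variables do not carry over. Pictures are saved under pics/ and viewed, and the job is handed in when it is done.

```bash
mkdir -p pics; ls
python3 - <<'E'
from workcell import state, vision, job, env
import cv2
print(state(), env.grasp_offset)
for n in ("scene","side","wrist"):
    m=vision.camera_model(n)
    im=vision.grab_frame(n); cv2.imwrite(f"pics/{n}0.png",im[:,:,::-1]); print(n,m)
E
```

```text
pics
{'time_s': 0.0, 'qpos': array([ 7.50007512e+01,  1.83514697e+01,  8.97069449e+01, -1.83319774e-03,
        7.20437151e+01, -1.14646779e+00]), 'qvel': array([ 0.02548607, -0.06971294, -0.08992113,  0.05729511,  0.04288531,
       -0.01912403]), 'effort': array([-4.94904834e-04, -4.12455010e+01, -2.31978554e+01,  7.28070200e-02,
        4.54813137e-02, -1.22059678e-04]), 'ee_pos': array([137.53664224, 557.71136816, 174.21841427]), 'ee_rot': array([-89.99969911,   0.10214407,  76.14778595]), 'force': array([ 0.68637067, -0.2211214 , -0.74636876]), 'torque': array([-0.04430692, -0.00567063,  0.04088176]), 'gripper_width': 91.37898281080767} 18.8
scene {'fov_y': 45.345066144282264, 'cx': 317.22748849878536, 'cy': 203.1113315831063, 'distortion': array([-0.02127221,  0.        ,  0.        ,  0.        ,  0.        ]), 'extrinsics': array([[-4.36814021e-01,  8.99491780e-01, -1.03946515e-02,
         1.72081491e+02],
       [-7.33603876e-01, -3.49520047e-01,  5.82804504e-01,
         3.78882777e+02],
       [ 5.20594722e-01,  2.62202735e-01,  8.12545913e-01,
        -1.16864344e+03],
 
[... 442 characters left out ...]
,
       [-8.23824855e-02,  8.07135326e-01,  5.84590192e-01,
        -7.66925904e+02],
       [ 0.00000000e+00,  0.00000000e+00,  0.00000000e+00,
         1.00000000e+00]])}
wrist {'fov_y': 63.921117469888436, 'cx': 320.02273415651126, 'cy': 194.03303984696439, 'distortion': array([-0.0640332,  0.       ,  0.       ,  0.       ,  0.       ]), 'extrinsics': array([[ 2.40000887e-01,  9.70771037e-01, -1.77963674e-03,
        -5.72422729e+02],
       [-9.37282211e-01,  2.31243397e-01, -2.60822831e-01,
         2.90405258e+01],
       [-2.52787721e-01,  6.42657327e-02,  9.65385044e-01,
        -3.89909600e+02],
       [ 0.00000000e+00,  0.00000000e+00,  0.00000000e+00,
         1.00000000e+00]])}
```

View pics/scene0.png

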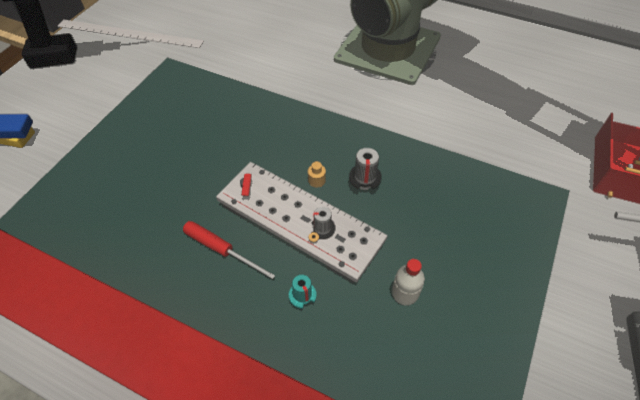

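View pics/side0.png

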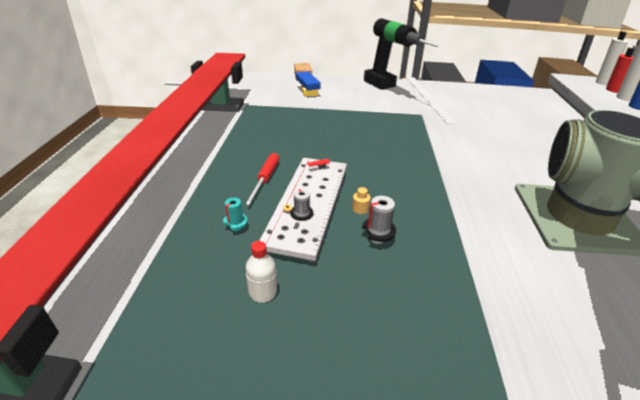

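View pics/wrist0.png

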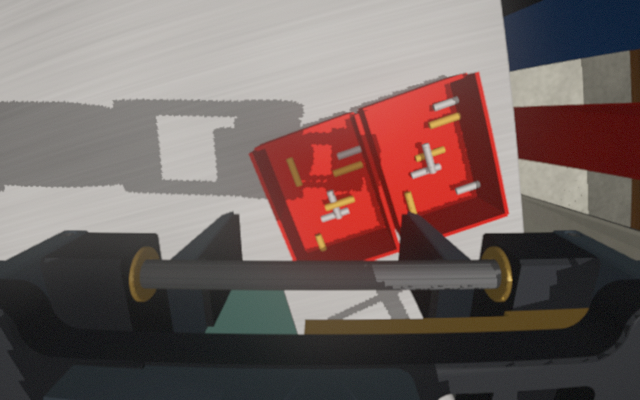

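Candidates in the scene view: steel bushing in the jig at (322,217); larger steel one on the mat at (367,168); turquoise one at (302,290); brass spare at (317,175). I choose the smaller steel one, (322,217), in the plate beside the brass screw (313,237). Next, a close crop to check it.

```bash
cat > h.py <<'E'
import numpy as np, cv2
from workcell import state, vision
def KD(m):
    f=200/np.tan(np.radians(m['fov_y']/2))
    return np.array([[f,0,m['cx']],[0,f,m['cy']],[0,0,1]]),np.array(m['distortion'])
def ray(m,px):
    K,D=KD(m); n=cv2.undistortPoints(np.array(px,float).reshape(-1,1,2),K,D).reshape(-1,2)
    E=np.array(m['extrinsics']);R=E[:3,:3];t=E[:3,3]
    d=np.c_[n[:,0],-n[:,1],-np.ones(len(n))]@R
    return -R.T@t,d
def onz(m,px,z):
    o,d=ray(m,px); return o+d*((z-o[2])/d[:,2])[:,None]
def proj(m,P):
    E=np.array(m['extrinsics']);c=np.atleast_2d(P)@E[:3,:3].T+E[:3,3]
    K,D=KD(m); c=c*[1,-1,-1]
    return cv2.projectPoints(c,np.zeros(3),np.zeros(3),K,D)[0].reshape(-1,2)
def tri(ms,pxs):
    A=np.zeros((3,3));b=np.zeros(3)
    for m,p in zip(ms,pxs):
        o,d=ray(m,[p]);d=d[0]/np.linalg.norm(d[0]);M=np.eye(3)-np.outer(d,d);A+=M;b+=M@o
    return np.linalg.solve(A,b)
def crop(im,x0,y0,w,h,s,fn):
    c=cv2.resize(np.ascontiguousarray(im[y0:y0+h,x0:x0+w]),None,fx=s,fy=s,interpolation=cv2.INTER_CUBIC)
    cv2.imwrite(fn,c)
E
python3 - <<'E'
from h import *
a=cv2.imread('pics/scene0.png');b=cv2.imread('pics/side0.png')
crop(a,210,150,190,140,4,'pics/c1.png');crop(b,255,145,110,125,4.5,'pics/c2.png')
E
```

```text
(no output)
```

View pics/c1.png

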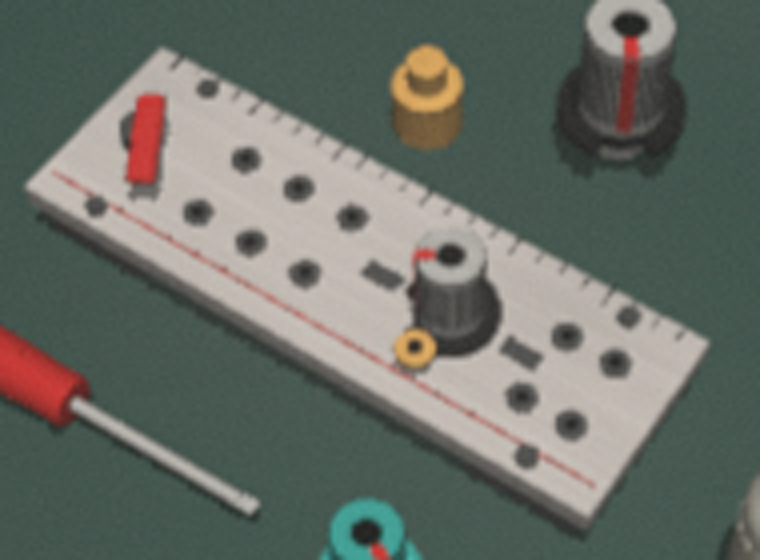

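View pics/c2.png

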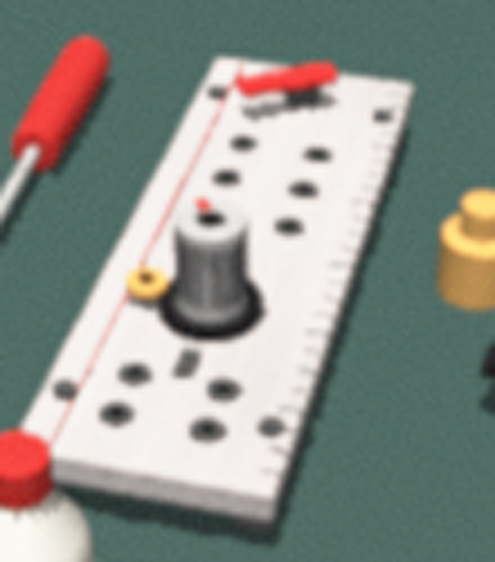

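The crops confirm it: grey knurled bushing with black flange in the plate, red index on its top at scene crop (424,256), brass lock screw at (415,348). Now the measurements.

Run:
```python
from h import *
S=vision.camera_model('scene');T=vision.camera_model('side')
s=lambda x,y:(210+(x+.5)/4-.5,150+(y+.5)/4-.5)
t=lambda x,y:(255+(x+.5)/4.5-.5,145+(y+.5)/4.5-.5)
print('top',tri([S,T],[s(450,256),t(211,219)]))
print('screw',tri([S,T],[s(415,347),t(147,282)]))
c=[s(163,47),s(27,187),s(583,525),s(708,342)]
P=onz(S,c,30);print(P.round(1))
print('c(-y,-x)',tri([S,T],[c[0],t(413,85)]),'c(-y,+x)',tri([S,T],[c[1],t(216,57)]),'c(+y,-x)',tri([S,T],[c[3],t(273,498)]))
for i,j in((0,3),(1,2),(0,1),(3,2)):
    v=P[j]-P[i];print(np.hypot(*v[:2]),np.degrees(np.arctan2(v[1],v[0])))
# red index on top rim
print('idx scene z82',onz(S,[s(423,256),s(450,256)],83), onz(T,[t(204,205),t(211,219)],83))
```

```text
top [556.98721507  89.00030379  75.29108071]
screw [583.56541459  85.28128938  38.89454903]
[[ 479.1 -101.4   30. ]
 [ 578.3 -114.9   30. ]
 [ 625.   180.9   30. ]
 [ 522.3  195.1   30. ]]
c(-y,-x) [ 478.94147896 -101.49871298   30.38996374] c(-y,+x) [ 579.0036203  -114.0407107    31.76354358] c(+y,-x) [521.07453049 194.70308273  28.62788104]
299.64452125493824 81.71338139547491
299.48536816403083 81.01879846924858
100.09669324935763 -7.707308924114851
103.72540483366326 -7.827648624166005
idx scene z82 [[567.00447741  81.62472605  83.        ]
 [562.24318662  91.60948814  83.        ]] [[559.30294089  90.05407837  83.        ]
 [555.39735188  99.20624789  83.        ]]
```

```bash
cat >> h.py <<'E'
from scipy.spatial.transform import Rotation as Ro
def tool(st=None):
    st=st or state(); return np.array(st['ee_pos']),Ro.from_euler('xyz',st['ee_rot'],degrees=True).as_matrix()
def rel(target,yaw=None):
    p,R=tool(); x=np.degrees(np.arctan2(R[1,0],R[0,0]))
    print('shift cm',((np.array(target)-p)@R/10).round(2),'yaw',round(x,2),'turn',None if yaw is None else round(x-yaw,2))
def lvl():
    s=state(); print('t',round(s['time_s'],2),'p',s['ee_pos'].round(2),'rot',s['ee_rot'].round(2),'F',s['force'].round(1),'T',s['torque'].round(2),'w',round(s['gripper_width'],1))
E
python3 - <<'E'
from h import *
W=vision.camera_model('wrist');S=vision.camera_model('scene')
p,R=tool();E=np.array(W['extrinsics']);o=-E[:3,:3].T@E[:3,3]
print('cam in tool',(o-p)@R,'axis',-E[2,:3]@R,R)
print(proj(W,[p,p+[0,0,-100],p+[0,0,-144]]))
print('spare,big,glue,turq',onz(S,[(317,180),(366,184),(407,300),(303,300)],2).round(0))
rel([557,89,190],-65)
E
```

```text
cam in tool [  -1.66719669 -208.63830668   73.3425451 ] axis [-3.26795409e-04  9.65375277e-01 -2.60864847e-01] [[ 2.39448397e-01 -3.61938165e-04 -9.70909025e-01]
 [ 9.70908160e-01 -1.29632217e-03  2.39448667e-01]
 [-1.34527650e-03 -9.99999094e-01  4.10064524e-05]]
[[322.56175803 217.8263147 ]
 [321.94390352 184.2205541 ]
 [321.77666778 175.15202215]]
spare,big,glue,turq [[445.  24.   2.]
 [414. 114.   2.]
 [607. 267.   2.]
 [680. 113.   2.]]
shift cm [-35.48  -1.51 -51.95] yaw 76.15 turn 141.15
```

```bash
python3 -m handwheel '[[7,[-1,0,-1.5],4],[7,[-3,0,-4.5],10],[7,[-5.5,0,-8],18],[7,[-8,0,-11.5],26],[7,[-10.5,-0.5,-15],34],[7,[-13,-0.5,-19],42],[7,[-15.5,-0.5,-23],50],[7,[-18,-1,-27],58],[7,[-20.5,-1,-31],66],[7,[-23,-1,-35],74]]'; python3 -c "
from h import *
rel([557,89,190],-65)"
```

```text
time_s: 1.15
ee_pos: [423.3, 249.1, 184.8]
ee_rot: [-90.1, 0.0, 1.8]
force: [0.5, 0.8, -0.4]
gripper_width: 69.9
shift cm [ 12.85  -0.51 -16.43] yaw 1.81 turn 66.81
```

```bash
python3 -m handwheel '[[7,[2.5,0,-3.2],8],[7,[5,-0.2,-6.4],16],[7,[7.5,-0.3,-9.6],24],[7,[10,-0.5,-12.8],32],[7,[11.5,-0.5,-15],40],[7,[12.5,-0.5,-16],48],[7,[12.8,-0.5,-16.4],56],[7,[12.8,-0.5,-16.4],63],[7,[12.8,-0.5,-16.4],66.8],[7,[12.8,-0.5,-16.4],66.8]]'
python3 - <<'E'
from h import *
m=vision.camera_model('wrist');im=vision.grab_frame('wrist');lvl()
np.save('w1.npy',np.array(m['extrinsics']));cv2.imwrite('pics/w1.png',im[:,:,::-1])
crop(im[:,:,::-1],220,90,200,150,4,'pics/w1c.png')
E
```

```text
time_s: 2.15
ee_pos: [556.3, 89.1, 189.6]
ee_rot: [-90.1, -0.0, -65.0]
force: [-0.6, -0.0, 0.6]
gripper_width: 70.2
t 2.2 p [556.28  89.25 189.65] rot [-9.007e+01 -4.000e-02 -6.491e+01] F [ 0.1  0.3 -0.4] T [-0.08  0.14  0.01] w 69.9
```

View pics/w1.png

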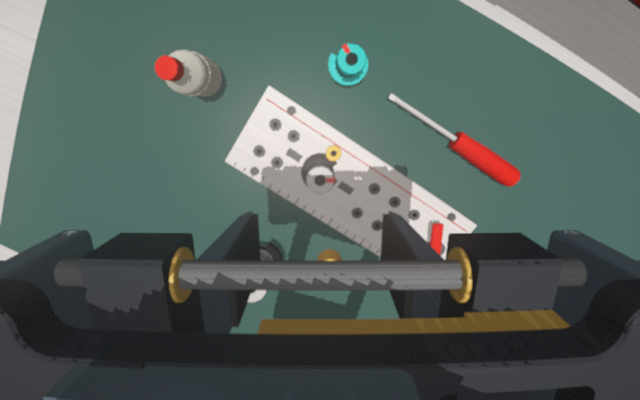

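View pics/w1c.png

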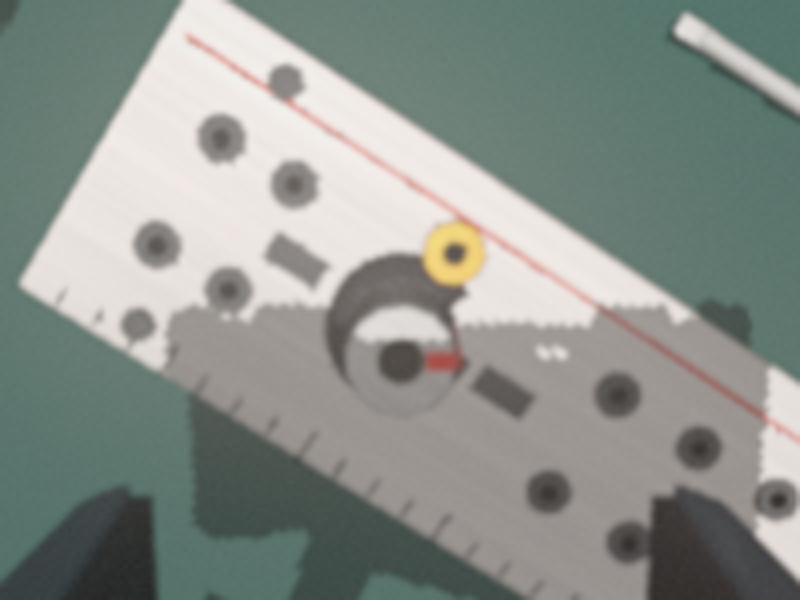

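The wrist crop shows the top centre at (400,361), the index line at (445,361), the screw at (454,253), and the plate's red line from (187,36) to (800,440).

Run:
```python
from h import *
W=vision.camera_model('wrist')
w=lambda x,y:(220+(x+.5)/4-.5,90+(y+.5)/4-.5)
top=onz(W,[w(400,361),w(462,361)],76);print('top,idx',top)
v=top[1]-top[0];print('idx ang',np.degrees(np.arctan2(v[1],v[0])))
sc=onz(W,[w(454,253)],40.5);print('screw',sc)
v=sc[0]-top[0];print(np.hypot(*v[:2]),np.degrees(np.arctan2(v[1],v[0])))
for a,b in(((187,36),(798,440)),((20,285),(528,600)),((222,0),(700,296))):
    P=onz(W,[w(*a),w(*b)],30);v=P[0]-P[1];print('line',np.degrees(np.arctan2(v[1],v[0]))-90)
# plate z check: slots flank the bore symmetric: (297,260),(503,392)
P=onz(W,[w(297,260),w(503,392)],30);print('slots',P,P.mean(0));v=P[0]-P[1];print(np.hypot(*v[:2]),np.degrees(np.arctan2(v[1],v[0]))-90)
```

```text
top,idx [[557.00563183  88.4157823   76.        ]
 [563.76750642  73.95564002  76.        ]]
idx ang -64.93819477613329
screw [[584.16570322  84.46573468  40.5       ]]
27.44580758697052 -8.27484292279902
line -8.064068579291472
line -8.227052288142119
line -6.1126498958831945
slots [[562.0347109  123.59634572  30.        ]
 [551.96755145  52.43155996  30.        ]] [557.00113118  88.01395284  30.        ]
71.87332211433043 -8.051786737265672
```

Descend with jaws along the notch direction, tips 15 mm above the plate.

```bash
python3 -c "
from h import *
rel([557,88.3,100],-65);rel([557,88.3,45],-65)"
```

```text
shift cm [0.11 8.96 0.04] yaw -64.91 turn 0.09
shift cm [ 0.11 14.46  0.04] yaw -64.91 turn 0.09
```

```bash
python3 -m handwheel '[[7,[0.1,2,0.05],0],[7,[0.1,5,0.05],0],[7,[0.1,8,0.05],0],[7,[0.1,10.5,0.05],0],[7,[0.1,12.5,0.05],0],[7,[0.1,13.8,0.05],0],[7,[0.1,14.4,0.05],0],[7,[0.1,14.45,0.05],0],[7,[0.1,14.45,0.05],0]]'
python3 - <<'E'
from h import *
lvl();rel([557,88.3,45],-65)
im=vision.grab_frame('wrist');a=vision.grab_frame('side')
crop(im[:,:,::-1],170,80,300,220,2.6,'pics/w2.png')
crop(a[:,:,::-1],240,130,140,150,4,'pics/s2.png')
E
```

```text
time_s: 3.1
ee_pos: [557.8, 88.5, 45.9]
ee_rot: [-90.0, -0.1, -64.9]
force: [0.1, 0.5, 0.9]
gripper_width: 70.0
t 3.1 p [557.76  88.49  45.94] rot [-8.998e+01 -6.000e-02 -6.489e+01] F [0.1 0.5 0.9] T [-0.12  0.17 -0.04] w 70.0
shift cm [-0.01  0.09 -0.08] yaw -64.89 turn 0.11
```

View pics/w2.png

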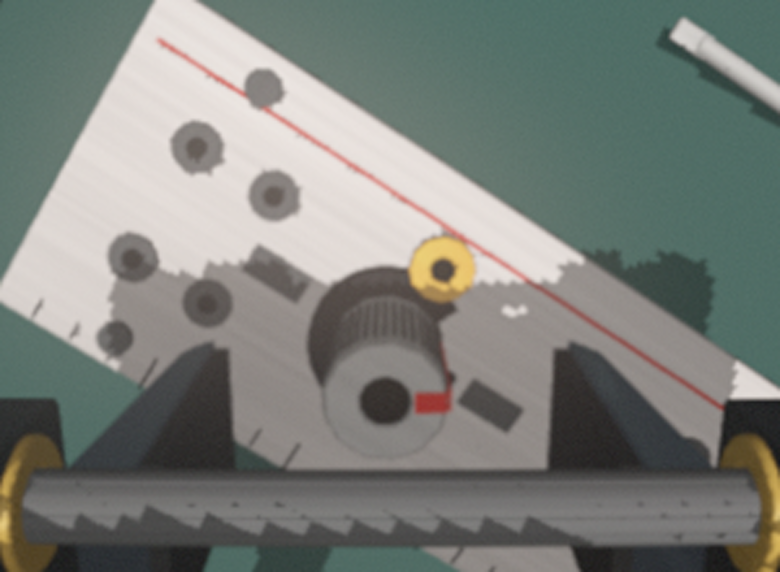

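View pics/s2.png

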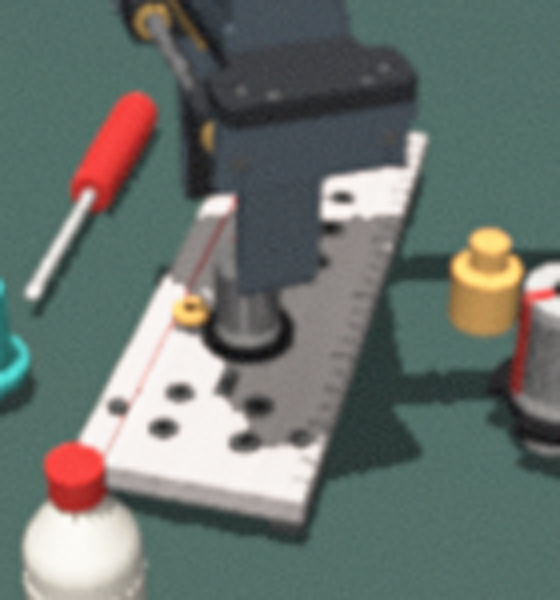

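```bash
python3 -m handwheel '[[7,[-0.1,0.05,-0.08],0],[5,[-0.1,0.08,-0.08],0],[4,[-0.1,0.08,-0.08],0],[3.3,[-0.1,0.08,-0.08],0],[2.9,[-0.1,0.08,-0.08],0],[2.8,[-0.1,0.08,-0.08],0],[2.7,[-0.1,0.08,-0.08],0],[2.7,[-0.1,0.08,-0.08],0]]' 5; python3 -c "
from h import *
lvl();rel([557,88.3,45],-65)
im=vision.grab_frame('wrist')
crop(im[:,:,::-1],170,80,300,220,2.6,'pics/w3.png')"
```

```text
time_s: 4.0
ee_pos: [556.8, 89.1, 45.4]
ee_rot: [-89.9, -0.1, -64.9]
force: [-0.3, -0.0, 0.1]
gripper_width: 27.0
t 4.0 p [556.75  89.08  45.4 ] rot [-8.995e+01 -7.000e-02 -6.490e+01] F [-0.3 -0.   0.1] T [-0.08  0.15 -0.03] w 27.0
shift cm [ 0.08  0.04 -0.01] yaw -64.9 turn 0.1
```

View pics/w3.png

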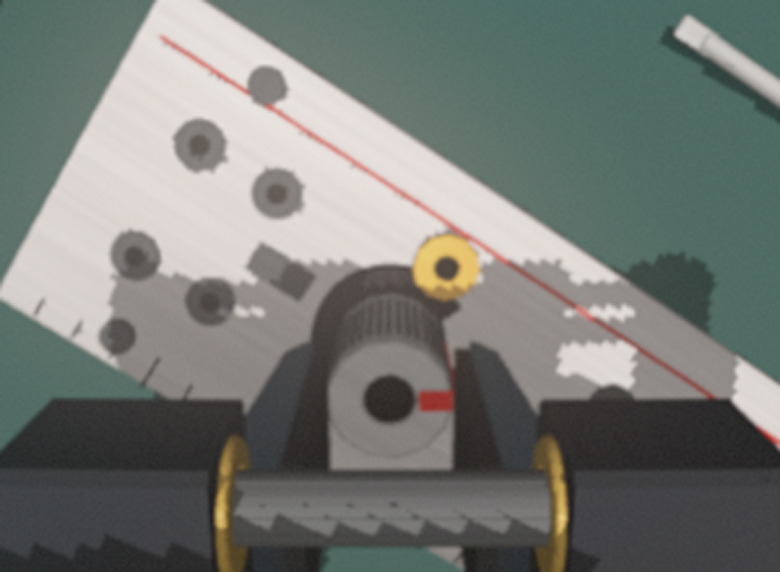

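```bash
python3 -m handwheel '[[2.0,[0,0,0],0],[2.0,[0,0,0],0],[2.0,[0,0,0],0]]' 8; python3 -c "
from h import *
lvl()
W=vision.camera_model('wrist');p,R=tool()
for dz in(-16,0,16): print(((proj(W,[p+R@[0,0,dz]])-[170,80])*2.6).round(0), ((proj(W,[p+R@[0,0,dz]+[0,0,31]])-[170,80])*2.6).round(0))
"
```

```text
time_s: 4.35
ee_pos: [556.7, 89.1, 45.4]
ee_rot: [-90.0, -0.1, -64.9]
force: [-1.0, 0.0, -0.3]
gripper_width: 19.6
t 4.35 p [556.74  89.09  45.39] rot [-8.995e+01 -7.000e-02 -6.490e+01] F [-1.   0.  -0.3] T [-0.02  0.13  0.  ] w 19.6
[[385. 412.]] [[384. 464.]]
[[385. 356.]] [[384. 400.]]
[[384. 297.]] [[384. 334.]]
```

```bash
python3 -c "
from h import *
im=vision.grab_frame('wrist');a=vision.grab_frame('side');b=vision.grab_frame('scene')
crop(im[:,:,::-1],170,80,300,220,2.6,'pics/w4.png')
crop(a[:,:,::-1],240,130,140,150,4,'pics/s4.png')
crop(b[:,:,::-1],240,130,140,150,4,'pics/sc4.png');lvl()"
```

```text
t 4.5 p [556.73  89.06  45.37] rot [-8.995e+01 -7.000e-02 -6.490e+01] F [-0.4  0.1 -1.2] T [-0.12  0.06  0.01] w 19.9
```

View pics/w4.png

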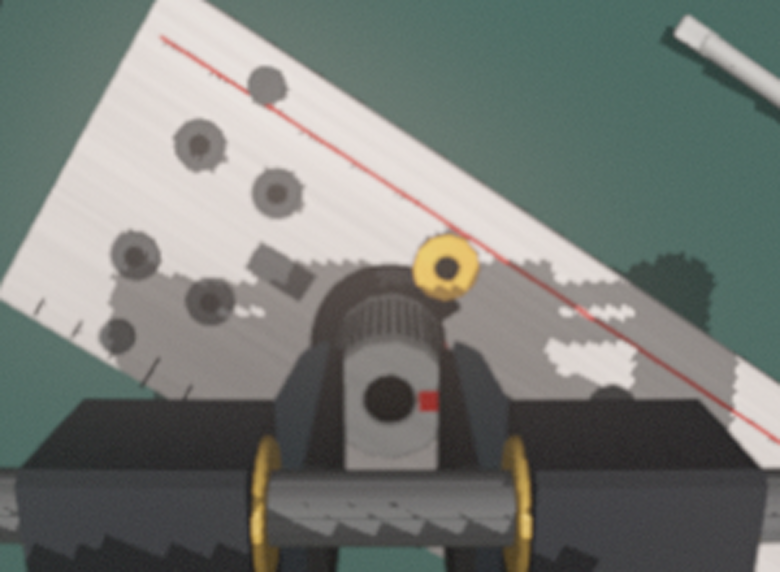

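View pics/s4.png

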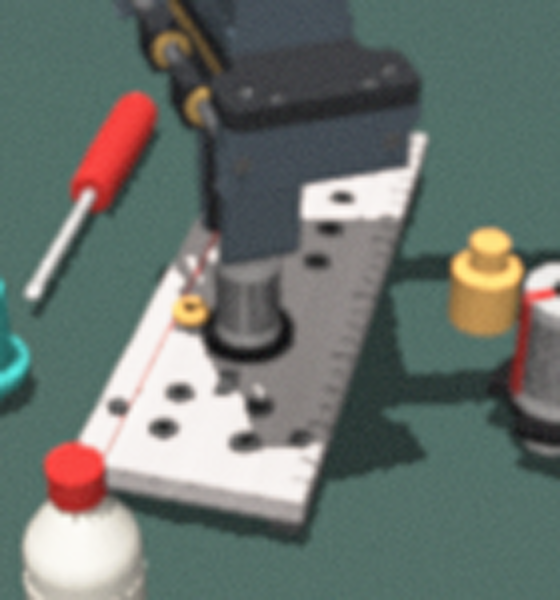

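View pics/sc4.png

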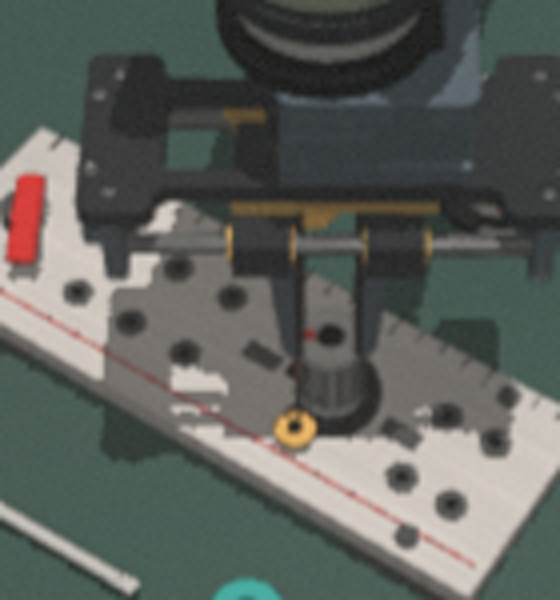

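```bash
python3 -c "
from h import *
S=vision.camera_model('scene');T=vision.camera_model('side');p,R=tool()
for sx in(-1,1):
  for dz in(-16,16):
    for h in (0,15,30):
      P=p+R@[sx*10,0,dz]+[0,0,h]
      print(sx,dz,h,'scene',((proj(S,P)-[240,130])*4).round(0),'side',((proj(T,P)-[240,130])*4).round(0))
"
```

```text
-1 -16 0 scene [[352. 342.]] side [[286. 313.]]
-1 -16 15 scene [[353. 322.]] side [[286. 287.]]
-1 -16 30 scene [[353. 302.]] side [[287. 260.]]
-1 16 0 scene [[352. 404.]] side [[219. 327.]]
-1 16 15 scene [[353. 385.]] side [[218. 300.]]
-1 16 30 scene [[353. 365.]] side [[218. 273.]]
1 -16 0 scene [[306. 341.]] side [[272. 289.]]
1 -16 15 scene [[306. 322.]] side [[272. 262.]]
1 -16 30 scene [[305. 301.]] side [[272. 236.]]
1 16 0 scene [[305. 404.]] side [[206. 301.]]
1 16 15 scene [[304. 385.]] side [[205. 275.]]
1 16 30 scene [[304. 365.]] side [[205. 248.]]
```

The cameras suggest the fingertips are well above the reported TCP; checking this more closely.

```bash
python3 -c "
import cv2
a=cv2.imread('pics/s4.png');b=cv2.imread('pics/sc4.png')
x=cv2.resize(a[150:350,150:350],(400,400),interpolation=2);y=cv2.resize(b[230:430,230:430],(400,400),interpolation=2)
cv2.imwrite('pics/z4.png',cv2.hconcat([x,y]))"
```

```text
(no output)
```

View pics/z4.png

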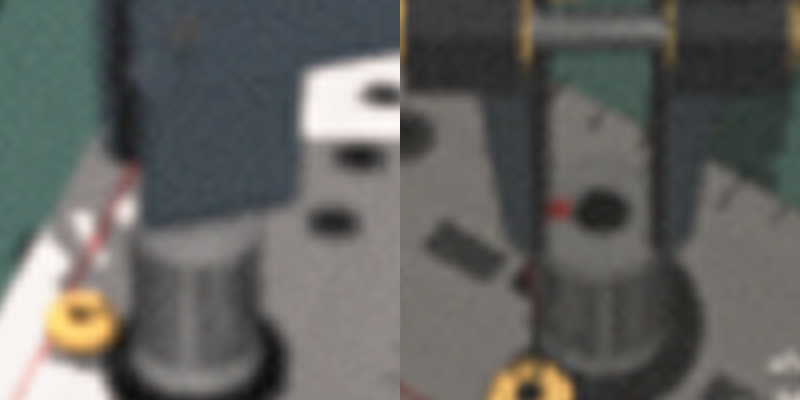

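The fingertips hang about 4 mm above the bushing top, about 35 mm higher than the TCP reading implies. Nothing has been touched. I'll open and go down in checked steps.

```bash
python3 -m handwheel '[[6,[0,0,0],0],[6,[0,0,0],0],[6,[0,0,0],0],[6,[0,0,0],0],[6,[0,0.5,0],0],[6,[0,1,0],0],[6,[0,1.5,0],0],[6,[0,2,0],0],[6,[0,2,0],0]]' 8; python3 -c "
from h import *
im=vision.grab_frame('wrist');a=vision.grab_frame('side');b=vision.grab_frame('scene');lvl()
crop(im[:,:,::-1],170,80,300,220,2.6,'pics/w5.png')
x=cv2.resize(a[160:260,260:360,::-1],(400,400),interpolation=2);y=cv2.resize(b[180:280,275:375,::-1],(400,400),interpolation=2)
cv2.imwrite('pics/z5.png',cv2.hconcat([x,y]))"
```

```text
time_s: 5.4
ee_pos: [556.0, 88.9, 24.3]
ee_rot: [-90.1, -0.0, -64.9]
force: [-0.1, -0.1, 0.1]
gripper_width: 59.6
t 5.55 p [556.85  89.06  25.37] rot [-8.995e+01 -8.000e-02 -6.490e+01] F [-0.1  0.1 -0.5] T [-0.04  0.07 -0.07] w 59.9
```

View pics/z5.png

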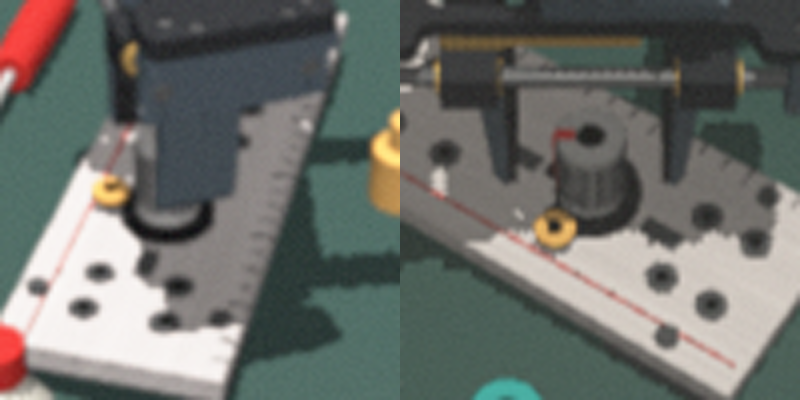

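View pics/w5.png

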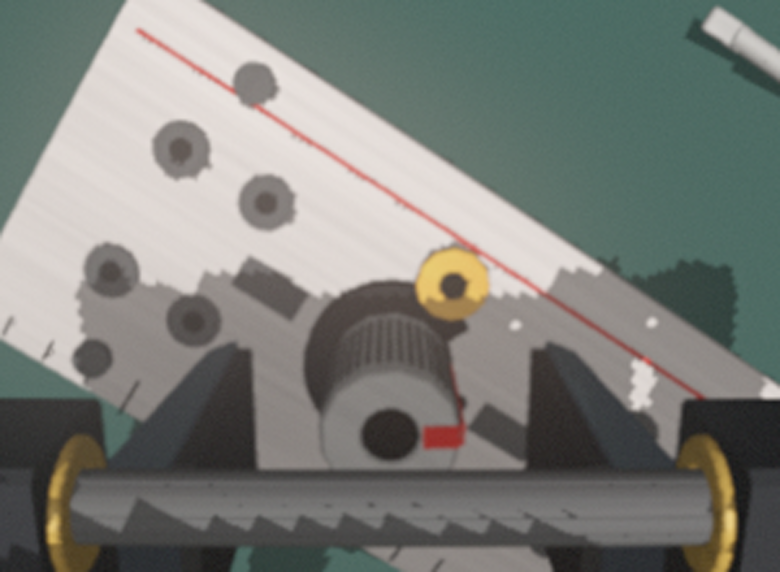

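```bash
python3 -m handwheel '[[6,[0,0.5,0],0],[6,[0,1,0],0],[6,[0,1.35,0],0],[6,[0,1.35,0],0],[6,[0,1.35,0],0]]' 8; python3 -c "
from h import *
a=vision.grab_frame('side');b=vision.grab_frame('scene');lvl()
x=cv2.resize(a[160:260,260:360,::-1],(400,400),interpolation=2);y=cv2.resize(b[180:280,275:375,::-1],(400,400),interpolation=2)
cv2.imwrite('pics/z6.png',cv2.hconcat([x,y]))"
```

```text
time_s: 6.05
ee_pos: [556.8, 89.0, 11.7]
ee_rot: [-90.0, -0.1, -64.9]
force: [0.2, 0.7, 0.1]
gripper_width: 59.8
t 6.15 p [557.06  89.08  12.02] rot [-8.993e+01 -8.000e-02 -6.490e+01] F [ 0.1  0.4 -0.1] T [-0.02  0.13  0.05] w 60.0
```

View pics/z6.png

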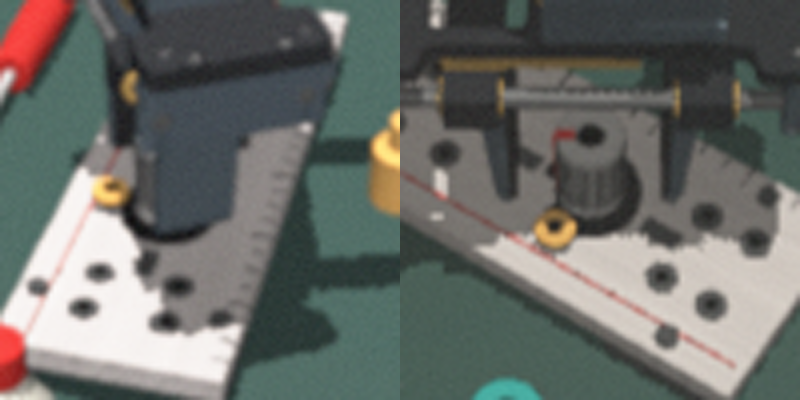

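```bash
python3 -c "
from h import *
S=vision.camera_model('scene');T=vision.camera_model('side');p,R=tool()
u=lambda x,y,a,b:(a+(x+.5)/4-.5,b+(y+.5)/4-.5)
for sx in (264,274,284):
  P=tri([S,T],[u(sx,201,275,180),u(158,234,260,160)]);print(P,(P-p)@R)
# plate shifted check: projected height of line: expected rows for z
for h in (25,30,35,40):
  P=p+R@[-34,0,16]+[0,0,h]; print(h,(proj(S,P)-[275,180])*4,(proj(T,P)-[260,160])*4)
"
```

```text
[556.40953583 123.41669592  46.42542924] [-31.32643732 -34.42904067  14.01962957]
[556.12417162 127.72912021  49.59805642] [-35.34816882 -37.60534519  15.59467384]
[555.84178698 132.00435925  52.74406537] [-39.33500049 -40.75499887  17.15660767]
25 [[268.1497149  215.82283176]] [[154.23654832 253.30250073]]
30 [[268.52485245 209.56400427]] [[154.22060673 244.5482178 ]]
35 [[268.90372616 203.24201792]] [[154.20468043 235.71773137]]
40 [[269.28639157 196.85592085]] [[154.18877179 226.8101618 ]]
```

```bash
python3 -m handwheel '[[5,[0,0.2,0],0],[4,[0,0.2,0],0],[3.3,[0,0.2,0],0],[2.8,[0,0.2,0],0],[2.5,[0,0.2,0],0],[2.5,[0,0.2,0],0],[2.5,[0,0.2,0],0]]' 8; python3 -c "
from h import *
lvl()
im=vision.grab_frame('wrist')
crop(im[:,:,::-1],170,80,300,220,2.6,'pics/w7.png')"
```

```text
time_s: 6.85
ee_pos: [556.9, 89.3, 10.1]
ee_rot: [-89.9, -0.1, -64.9]
force: [-1.1, 1.4, 1.7]
gripper_width: 29.6
t 6.85 p [556.88  89.34  10.1 ] rot [-8.993e+01 -6.000e-02 -6.490e+01] F [-1.1  1.4  1.7] T [0.21 0.3  0.03] w 29.6
```

View pics/w7.png

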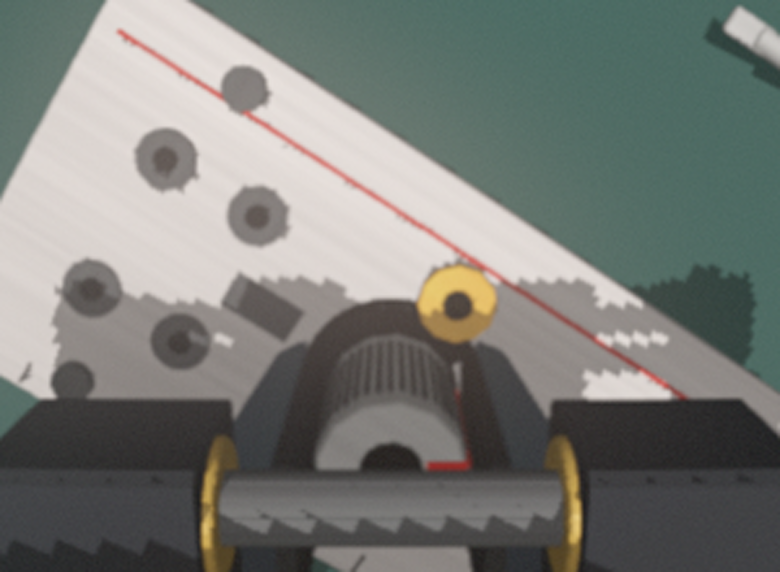

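Gripped at 29.6 mm with only about 1.7 N of side force. Turn ccw (negative tool-y turn), first part.

```bash
python3 -m handwheel '[[2.4,[0,0,0],0],[2.4,[0,0,0],0],[2.4,[0,0,0],-3],[2.4,[0,0,0],-7],[2.4,[0,0,0],-11],[2.4,[0,0,0],-15],[2.4,[0,0,0],-15]]' 30; python3 -c "
from h import *
lvl()"
```

```text
time_s: 7.6
ee_pos: [555.8, 89.4, 10.1]
ee_rot: [-90.0, 0.0, -49.9]
force: [-4.3, 2.3, 4.8]
gripper_width: 29.3
t 7.6 p [555.76  89.4   10.1 ] rot [-9.004e+01  2.000e-02 -4.992e+01] F [-4.3  2.3  4.8] T [0.35 0.9  0.15] w 29.3
```

```bash
python3 -m handwheel '[[2.4,[-0.03,-0.05,-0.02],-4],[2.4,[-0.05,-0.05,-0.02],-9],[2.4,[-0.05,-0.05,-0.02],-14],[2.4,[-0.05,-0.05,-0.02],-19],[2.4,[-0.05,-0.05,-0.02],-22],[2.4,[-0.05,-0.05,-0.02],-22]]' 30; python3 -c "
from h import *
lvl()
a=vision.grab_frame('side');b=vision.grab_frame('scene')
x=cv2.resize(a[140:270,240:370,::-1],(400,400),interpolation=2);y=cv2.resize(b[150:290,240:380,::-1],(400,400),interpolation=2)
cv2.imwrite('pics/z8.png',cv2.hconcat([x,y]))"
```

```text
time_s: 8.2
ee_pos: [555.8, 89.5, 10.2]
ee_rot: [-90.0, -0.0, -28.0]
force: [0.7, 1.0, -3.2]
gripper_width: 29.6
t 8.2 p [555.76  89.53  10.16] rot [-9.002e+01 -1.000e-02 -2.798e+01] F [ 0.7  1.  -3.2] T [ 0.14 -0.12  0.04] w 29.6
```

View pics/z8.png

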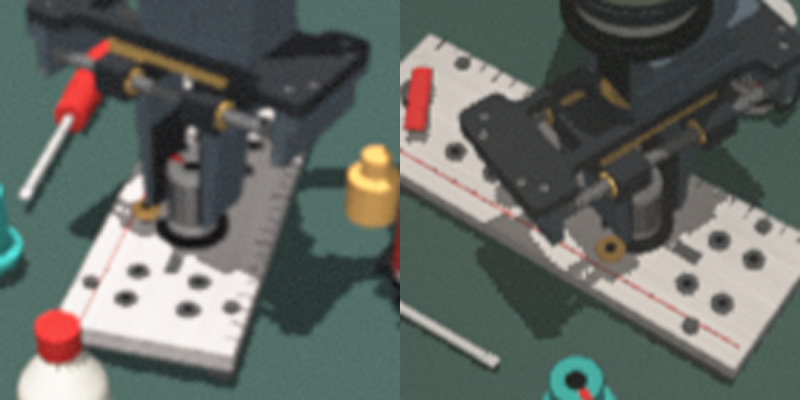

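```bash
python3 -m handwheel '[[2.4,[0,0.03,0],-4],[2.4,[0,0.03,0],-9],[2.4,[0,0.03,0],-14],[2.4,[0,0.03,0],-18],[2.4,[0,0.03,0],-20],[2.4,[0,0.03,0],-20]]' 30; python3 -c "
from h import *
lvl()
im=vision.grab_frame('wrist');a=vision.grab_frame('side');lvl()
crop(im[:,:,::-1],170,80,300,220,2.6,'pics/w9.png')
crop(a[:,:,::-1],260,155,90,110,5,'pics/s9.png')"
```

```text
time_s: 8.9
ee_pos: [556.4, 89.4, 10.4]
ee_rot: [-90.0, -0.1, -8.1]
force: [0.4, -0.0, 1.7]
gripper_width: 28.9
t 8.9 p [556.39  89.37  10.4 ] rot [-9.003e+01 -8.000e-02 -8.060e+00] F [ 0.4 -0.   1.7] T [-0.08  0.06  0.09] w 28.9
t 9.0 p [556.45  89.39  10.43] rot [-9.003e+01 -9.000e-02 -8.070e+00] F [-0.2 -0.2  2.3] T [-0.06 -0.02  0.12] w 29.2
```

View pics/w9.png

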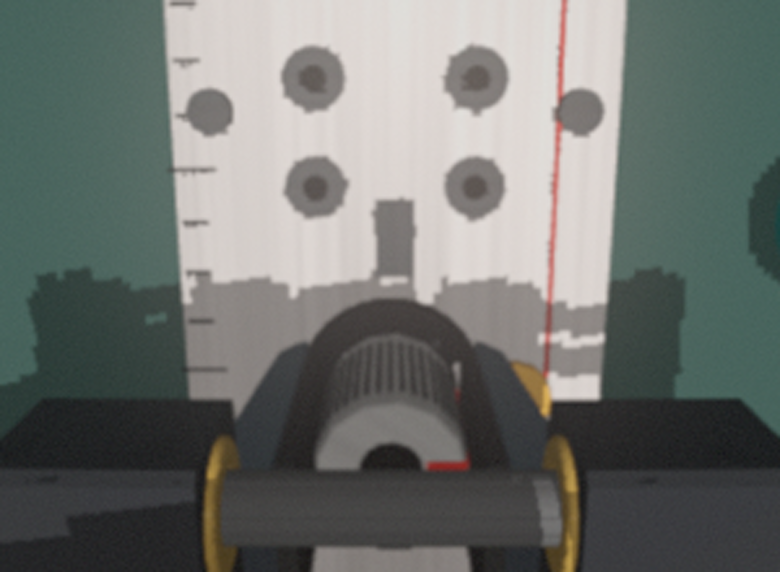

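View pics/s9.png

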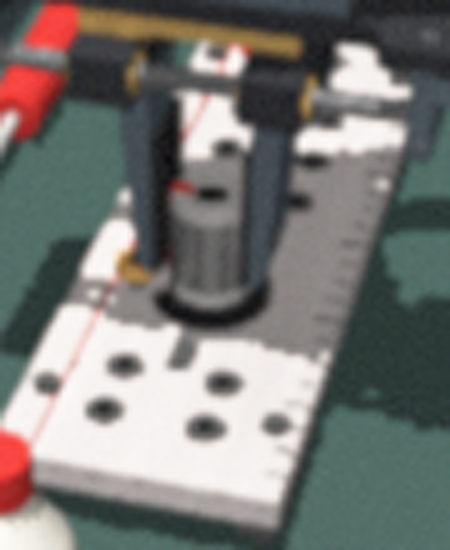

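```bash
python3 - <<'E'
from h import *
W=vision.camera_model('wrist')
w=lambda x,y:(170+(x+.5)/2.6-.5,80+(y+.5)/2.6-.5)
for a,b in(((566,0),(546,370)),((165,0),(187,395)),((627,0),(602,398))):
    P=onz(W,[w(*a),w(*b)],30);v=P[0]-P[1];print(P[:,:2].round(1).tolist(),np.degrees(np.arctan2(v[1],v[0]))-90)
print(onz(W,[w(395,238),w(313,78),w(475,78),w(316,187),w(475,187)],30))
# scene view of earlier slot/holes
E
python3 - <<'E'
from h import *
a=vision.grab_frame('scene')
crop(a[:,:,::-1],210,150,190,140,4,'pics/sc9.png')
E
```

```text
[[606.3, 170.6], [593.9, 86.6]] -8.415386155634025
[[520.3, 183.0], [506.7, 92.5]] -8.57234321444703
[[619.5, 168.9], [606.9, 77.4]] -7.888703612723759
[[562.32443277 123.82461638  30.        ]
 [549.45211332 161.93473106  30.        ]
 [584.80614471 156.90557026  30.        ]
 [546.20066272 138.04245063  30.        ]
 [581.97807258 132.94770573  30.        ]]
```

View pics/sc9.png

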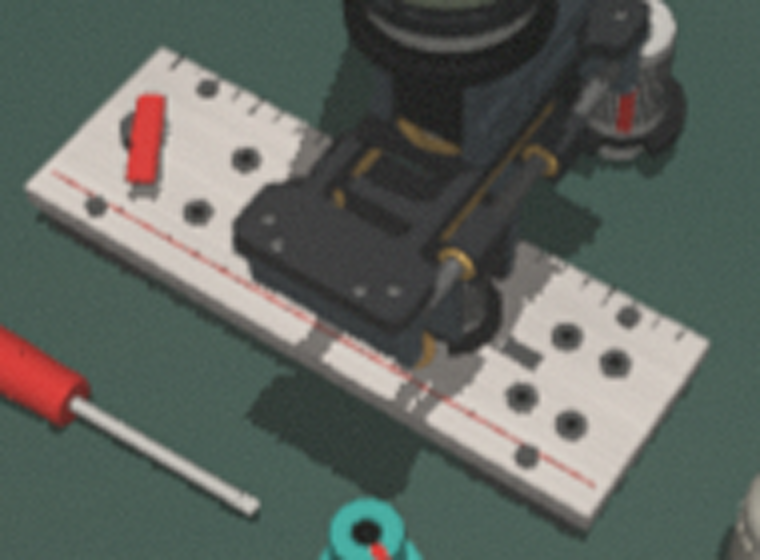

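The index stayed in place relative to the gripper, the jig's corners haven't moved, and the notch faces the screw to within 1°. Now rock: light grip, left first (tool +z).

```bash
python3 -m handwheel '[[2.4,[0,-0.01,0],0],[2.4,[0,-0.02,0],0],[2.4,[0,-0.03,0.1],0],[2.4,[0,-0.03,0.2],0],[2.4,[0,-0.04,0.3],0],[2.4,[0,-0.05,0.4],0],[2.4,[0,-0.06,0.48],0],[2.4,[0,-0.06,0.48],0]]' 12; python3 -c "
from h import *
lvl()
im=vision.grab_frame('wrist');a=vision.grab_frame('side');lvl()
crop(im[:,:,::-1],170,80,300,220,2.6,'pics/w10.png')
crop(a[:,:,::-1],260,155,90,110,5,'pics/s10.png')"
```

```text
time_s: 9.85
ee_pos: [556.5, 92.2, 11.0]
ee_rot: [-90.2, -0.0, -8.0]
force: [-1.6, -6.9, 2.2]
gripper_width: 29.8
t 9.85 p [556.5   92.22  11.01] rot [-9.023e+01 -4.000e-02 -8.000e+00] F [-1.6 -6.9  2.2] T [-1.58  0.19 -0.01] w 29.8
t 9.95 p [556.53  92.26  11.  ] rot [-9.022e+01 -4.000e-02 -8.010e+00] F [ 0.  -7.6  2. ] T [-1.49  0.17 -0.01] w 29.8
```

View pics/w10.png

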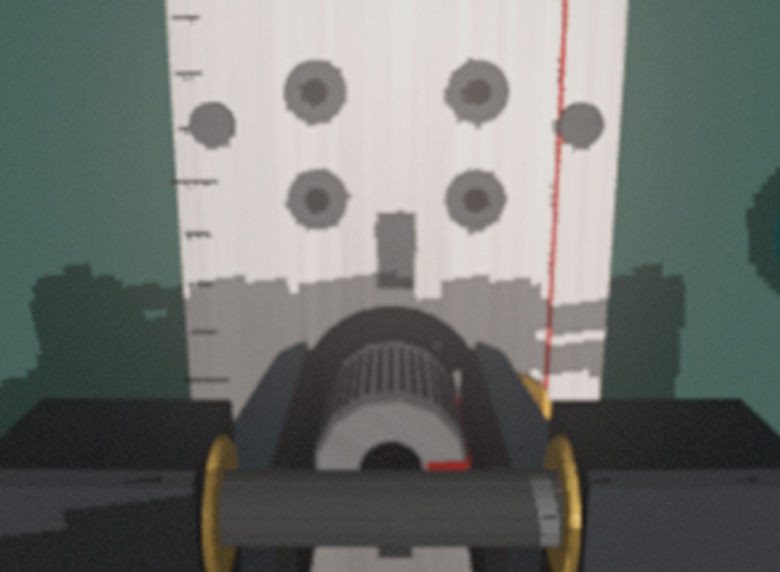

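View pics/s10.png

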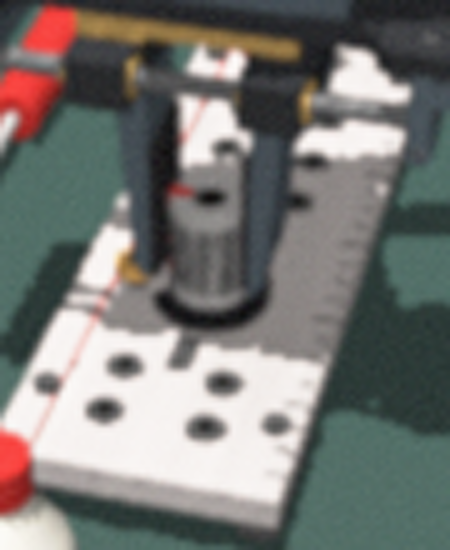

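```bash
python3 -m handwheel '[[2.4,[0,-0.03,0.2],0],[2.4,[0,-0.04,0.3],0],[2.4,[0,-0.05,0.35],0],[2.4,[0,-0.05,0.35],0]]' 8; python3 -c "
from h import *
lvl()
im=vision.grab_frame('wrist');a=vision.grab_frame('side');lvl()
crop(im[:,:,::-1],170,80,300,220,2.6,'pics/w11.png')
crop(a[:,:,::-1],260,155,90,110,5,'pics/s11.png')"
```

```text
time_s: 10.35
ee_pos: [556.4, 93.5, 11.1]
ee_rot: [-90.4, 0.0, -8.0]
force: [0.3, -7.2, -0.4]
gripper_width: 29.7
t 10.35 p [556.39  93.49  11.13] rot [-9.044e+01  2.000e-02 -7.960e+00] F [ 0.3 -7.2 -0.4] T [-1.6  -0.07  0.02] w 29.7
t 10.45 p [556.37  93.5   11.11] rot [-9.043e+01  2.000e-02 -7.960e+00] F [-0.3 -7.8 -1.1] T [-1.56 -0.08  0.02] w 29.9
```

View pics/w11.png

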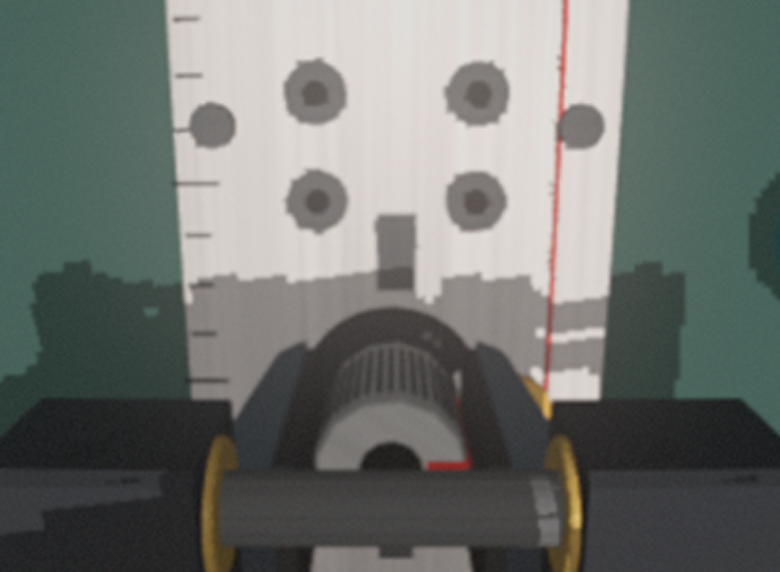

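View pics/s11.png

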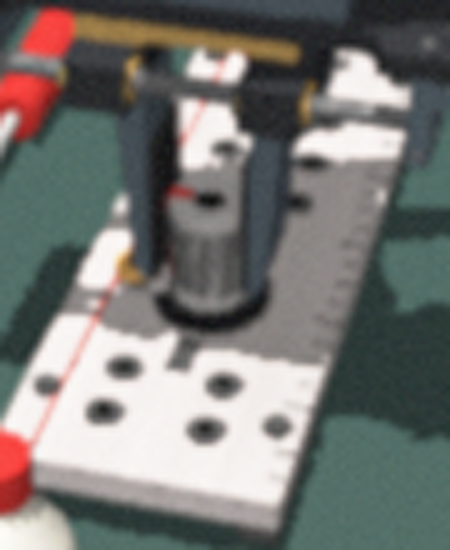

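The lean was too stiff with the full-height pads: it took about 7.5 N and the jig crept roughly half a millimetre. I'll return to centre, release and regrip only the top of the barrel, for a longer lever and less pad torsion.

```bash
python3 -m handwheel '[[2.4,[0,0.02,-0.1],0],[2.4,[0,0.05,-0.2],0],[2.4,[0,0.05,-0.33],0],[2.4,[0,0.05,-0.33],0],[3.8,[0,0.05,-0.33],0],[3.8,[0,0.05,-0.33],0],[3.8,[0,0.05,-0.33],0]]' 8; python3 -c "
from h import *
lvl()
im=vision.grab_frame('wrist');a=vision.grab_frame('side');lvl()
crop(im[:,:,::-1],170,80,300,220,2.6,'pics/w12.png')
crop(a[:,:,::-1],260,155,90,110,5,'pics/s12.png')"
```

```text
time_s: 11.15
ee_pos: [555.5, 89.8, 10.3]
ee_rot: [-90.5, 0.1, -7.9]
force: [-0.3, -0.3, -0.6]
gripper_width: 37.8
t 11.15 p [555.54  89.79  10.34] rot [-9.049e+01  6.000e-02 -7.950e+00] F [-0.3 -0.3 -0.6] T [-0.07  0.08  0.02] w 37.8
t 11.25 p [555.72  89.92  10.44] rot [-9.047e+01  5.000e-02 -7.960e+00] F [-0.3 -0.  -0.4] T [-0.11  0.03  0.03] w 38.1
```

View pics/w12.png

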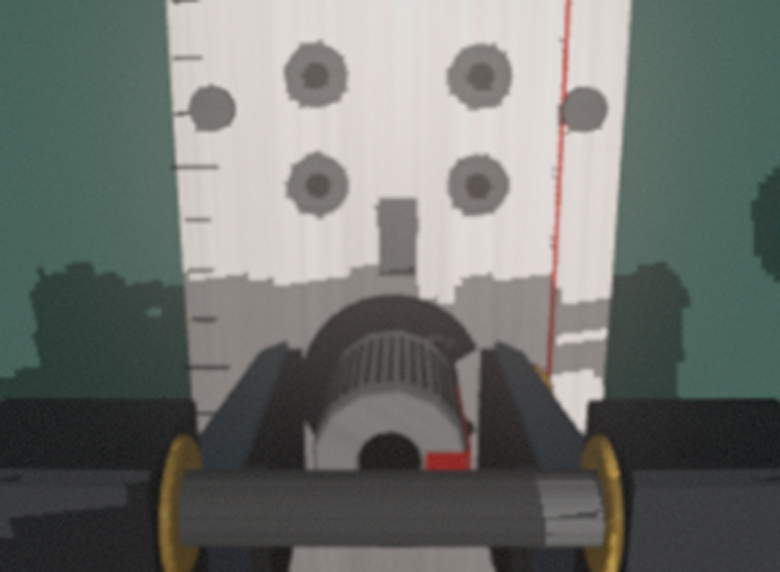

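View pics/s12.png

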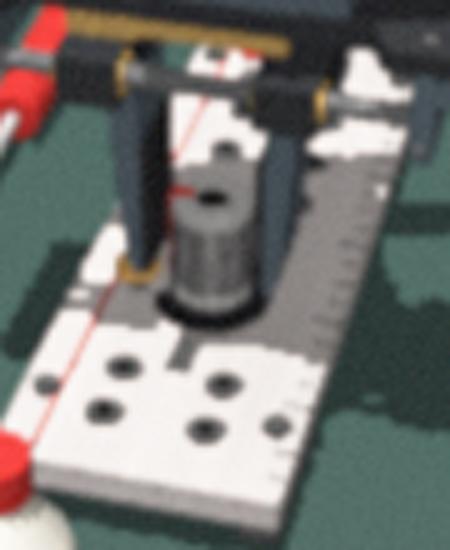

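```bash
python3 -c "
from h import *
W=vision.camera_model('wrist')
w=lambda x,y:(170+(x+.5)/2.6-.5,80+(y+.5)/2.6-.5)
print(onz(W,[w(397,236),w(316,75),w(480,75),w(317,184),w(478,184)],30))
"
python3 -m handwheel '[[3.8,[0,-0.5,0],0],[3.8,[0,-1.2,0],0],[3.8,[0,-1.75,0],0],[3.2,[0,-1.75,0],0],[2.4,[0,-1.75,0],0],[2.4,[0,-1.75,0],0],[2.4,[0,-1.75,0],0],[2.4,[0,-1.75,0],0]]' 10; python3 -c "
from h import *
lvl()
im=vision.grab_frame('wrist');a=vision.grab_frame('side')
crop(im[:,:,::-1],170,80,300,220,2.6,'pics/w13.png')
crop(a[:,:,::-1],260,155,90,110,5,'pics/s13.png')"
```

```text
[[562.07615707 124.95807963  30.        ]
 [549.4077244  163.12416955  30.        ]
 [585.07206437 158.12724526  30.        ]
 [545.76944458 139.36962487  30.        ]
 [581.90215174 134.30916801  30.        ]]
time_s: 12.05
ee_pos: [556.2, 90.1, 28.5]
ee_rot: [-90.4, -0.0, -8.0]
force: [-1.1, 0.1, 4.7]
gripper_width: 29.1
t 12.05 p [556.19  90.14  28.49] rot [-9.045e+01 -1.000e-02 -7.960e+00] F [-1.1  0.1  4.7] T [-0.08  0.14 -0.04] w 29.1
```

View pics/w13.png

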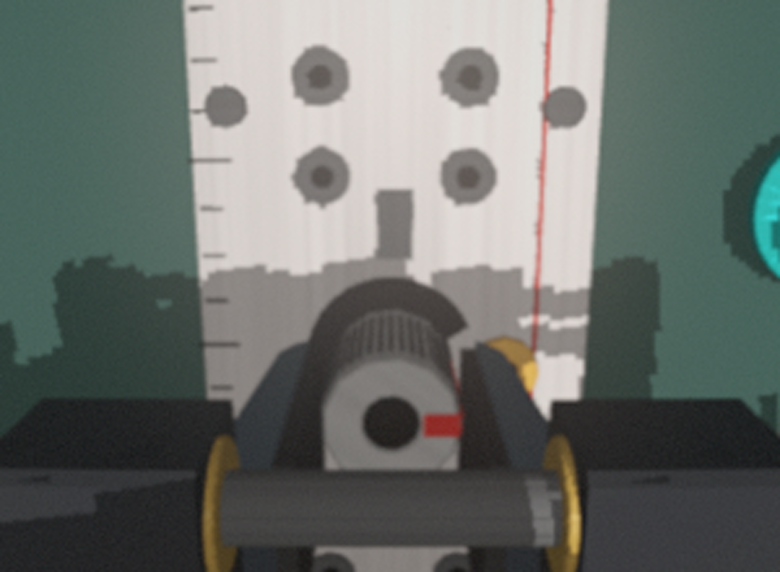

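View pics/s13.png

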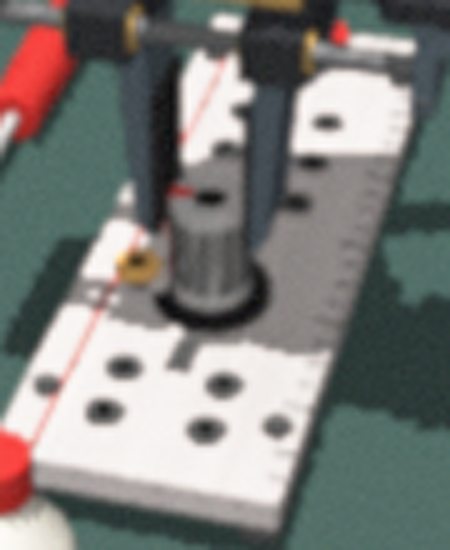

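```bash
python3 -m handwheel '[[2.4,[0,-0.02,0.05],0],[2.4,[0,-0.04,0.12],0],[2.4,[0,-0.05,0.2],0],[2.4,[0,-0.06,0.3],0],[2.4,[0,-0.07,0.4],0],[2.4,[0,-0.07,0.4],0]]' 8; python3 -c "
from h import *
lvl()
im=vision.grab_frame('wrist');a=vision.grab_frame('side');lvl()
crop(im[:,:,::-1],170,80,300,220,2.6,'pics/w14.png')
crop(a[:,:,::-1],260,155,90,110,5,'pics/s14.png')"
```

```text
time_s: 12.75
ee_pos: [556.3, 92.5, 29.1]
ee_rot: [-90.6, 0.0, -7.9]
force: [-1.3, -5.5, 3.1]
gripper_width: 29.7
t 12.75 p [556.33  92.46  29.09] rot [-9.062e+01  3.000e-02 -7.910e+00] F [-1.3 -5.5  3.1] T [-1.25  0.14  0.03] w 29.7
t 12.85 p [556.34  92.61  29.14] rot [-9.06e+01  3.00e-02 -7.92e+00] F [-1.  -5.4  3.9] T [-1.15  0.08 -0.03] w 29.3
```

View pics/w14.png

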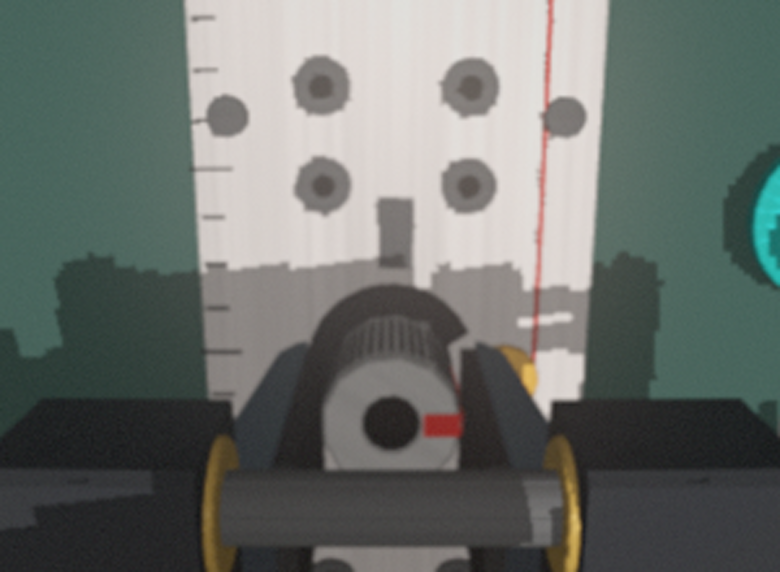

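View pics/s14.png

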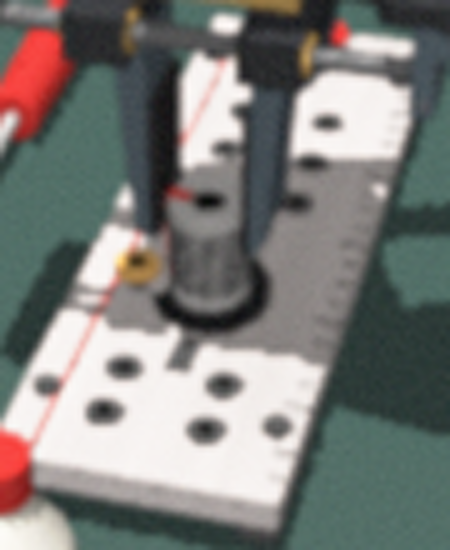

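It's leaning now and the jig hasn't moved. Fz shows I'm holding it down, so continue left while rising.

```bash
python3 -m handwheel '[[2.4,[0,-0.05,0.15],0],[2.4,[0,-0.08,0.22],0],[2.4,[0,-0.12,0.3],0],[2.4,[0,-0.16,0.38],0],[2.4,[0,-0.18,0.43],0],[2.4,[0,-0.18,0.43],0]]' 8; python3 -c "
from h import *
lvl()
im=vision.grab_frame('wrist');a=vision.grab_frame('side');lvl()
crop(im[:,:,::-1],170,80,300,220,2.6,'pics/w15.png')
crop(a[:,:,::-1],260,155,90,110,5,'pics/s15.png')"
```

```text
time_s: 13.45
ee_pos: [555.7, 95.2, 29.4]
ee_rot: [-90.8, 0.2, -7.9]
force: [0.7, -5.5, -3.8]
gripper_width: 29.7
t 13.45 p [555.74  95.16  29.38] rot [-90.8    0.18  -7.87] F [ 0.7 -5.5 -3.8] T [-1.2  -0.13 -0.02] w 29.7
t 13.55 p [555.73  95.19  29.4 ] rot [-90.79   0.18  -7.87] F [ 1.2 -6.1 -3.4] T [-1.22 -0.11  0.05] w 29.9
```

View pics/w15.png

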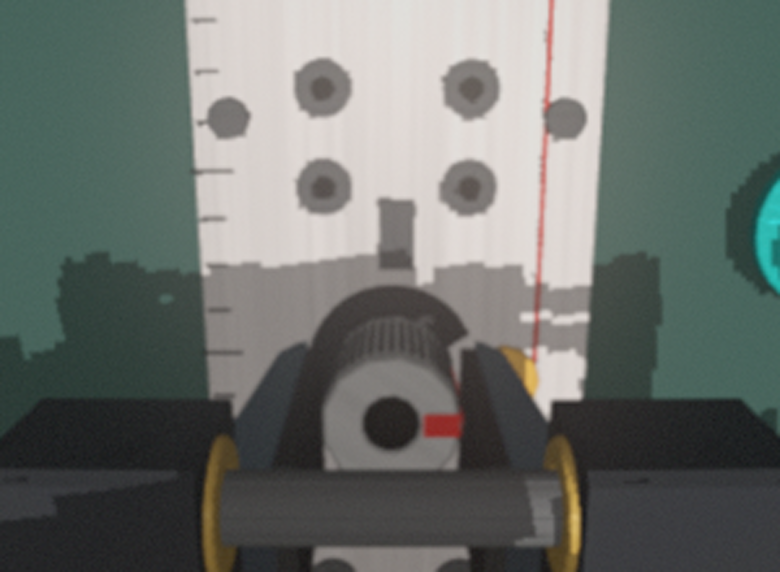

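View pics/s15.png

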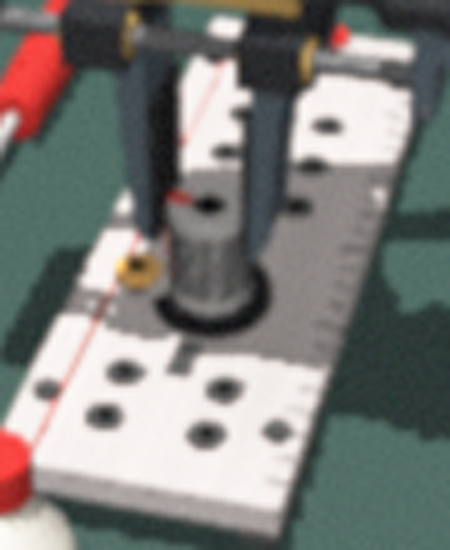

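Analysis: with the flange seated, leaning pivots on its rim, which needs more moment than the mat friction can hold; the jig slipped about 3 mm along its length. Small twists of ±4° (well inside the notch window) break the shoe friction, so I'll combine them with a light pull and a light left lean.

```bash
python3 -m handwheel '[[2.4,[0,-0.02,0],0],[2.4,[0,-0.06,0.02],0],[2.4,[0,-0.08,0.04],4],[2.4,[0,-0.08,0.04],-4],[2.4,[0,-0.1,0.06],4],[2.4,[0,-0.1,0.06],-4],[2.4,[0,-0.12,0.06],4],[2.4,[0,-0.12,0.06],-4],[2.4,[0,-0.12,0.06],0],[2.4,[0,-0.12,0.06],0]]' 25; python3 -c "
from h import *
lvl()
im=vision.grab_frame('wrist');a=vision.grab_frame('side');lvl()
crop(im[:,:,::-1],170,80,300,220,2.6,'pics/w16.png')
crop(a[:,:,::-1],260,155,90,110,5,'pics/s16.png')"
```

```text
time_s: 14.55
ee_pos: [555.7, 95.8, 30.1]
ee_rot: [-90.8, 0.2, -7.9]
force: [1.5, -2.6, -3.3]
gripper_width: 29.0
t 14.55 p [555.74  95.77  30.05] rot [-90.81   0.2   -7.87] F [ 1.5 -2.6 -3.3] T [-0.57 -0.23  0.08] w 29.0
t 14.65 p [555.78  95.79  30.1 ] rot [-90.81   0.19  -7.79] F [ 2.  -2.4 -4.5] T [-0.63 -0.34  0.07] w 28.9
```

View pics/w16.png

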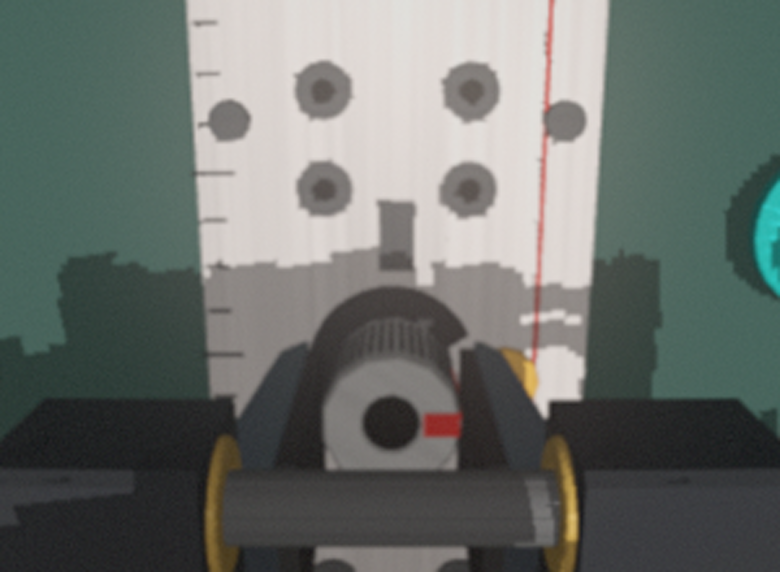

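View pics/s16.png

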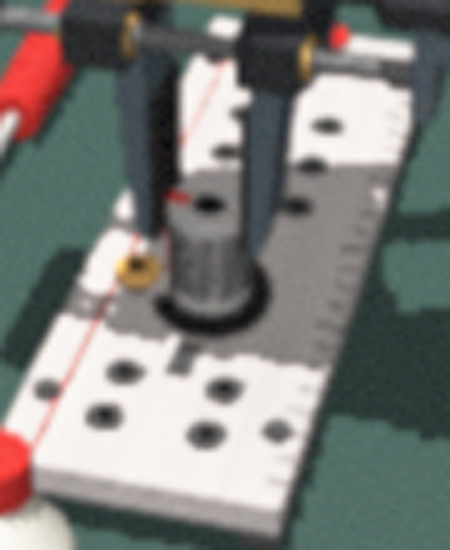

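It rose about 0.7 mm at about 4 N with the jig still. Continue, with more left lean.

```bash
python3 -m handwheel '[[2.4,[0,-0.09,0.08],4],[2.4,[0,-0.11,0.12],-4],[2.4,[0,-0.13,0.16],4],[2.4,[0,-0.15,0.2],-4],[2.4,[0,-0.17,0.24],4],[2.4,[0,-0.18,0.28],-4],[2.4,[0,-0.19,0.3],4],[2.4,[0,-0.2,0.3],-4],[2.4,[0,-0.2,0.3],0],[2.4,[0,-0.2,0.3],0]]' 25; python3 -c "
from h import *
lvl()
im=vision.grab_frame('wrist');a=vision.grab_frame('side');lvl()
crop(im[:,:,::-1],170,80,300,220,2.6,'pics/w17.png')
crop(a[:,:,::-1],260,155,90,110,5,'pics/s17.png')"
```

```text
time_s: 15.65
ee_pos: [555.6, 98.2, 31.7]
ee_rot: [-90.9, 0.3, -7.7]
force: [-0.1, -4.7, -2.8]
gripper_width: 28.9
t 15.65 p [555.59  98.23  31.73] rot [-90.87   0.27  -7.74] F [-0.1 -4.7 -2.8] T [-1.08 -0.1  -0.02] w 28.9
t 15.75 p [555.64  98.36  31.76] rot [-90.86   0.26  -7.67] F [ 1.1 -4.4 -3.7] T [-1.06 -0.02  0.1 ] w 29.3
```

View pics/w17.png

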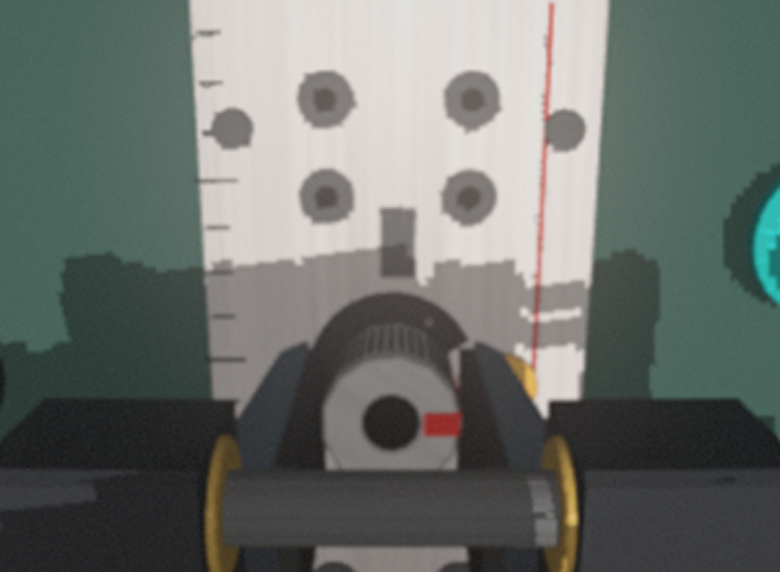

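View pics/s17.png

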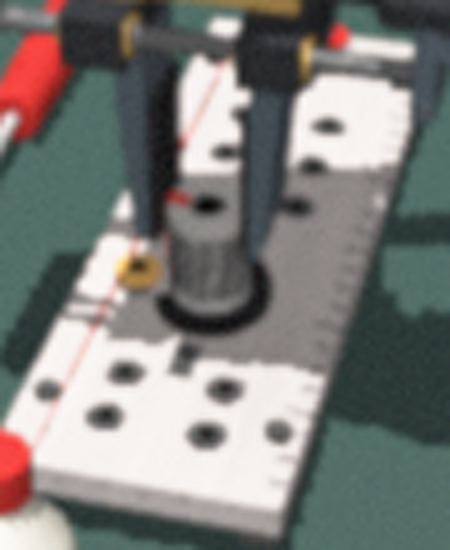

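It is leaning now, and the jig is still. Try further left without the twist, at a lower grip.

```bash
python3 -m handwheel '[[2.4,[0,-0.06,0.12],0],[2.4,[0,-0.07,0.16],0],[2.4,[0,-0.08,0.22],0],[2.4,[0,-0.09,0.28],0],[2.4,[0,-0.1,0.34],0],[2.4,[0,-0.1,0.34],0]]' 12; python3 -c "
from h import *
lvl()
a=vision.grab_frame('side');im=vision.grab_frame('wrist')
crop(im[:,:,::-1],170,80,300,220,2.6,'pics/w18.png')
crop(a[:,:,::-1],260,155,90,110,5,'pics/s18.png')"
```

```text
time_s: 16.35
ee_pos: [555.4, 101.9, 32.1]
ee_rot: [-90.9, 0.4, -7.7]
force: [-0.2, -3.7, -9.5]
gripper_width: 29.7
t 16.35 p [555.36 101.91  32.13] rot [-90.87   0.35  -7.67] F [-0.2 -3.7 -9.5] T [-0.78 -0.06  0.1 ] w 29.7
```

View pics/s18.png

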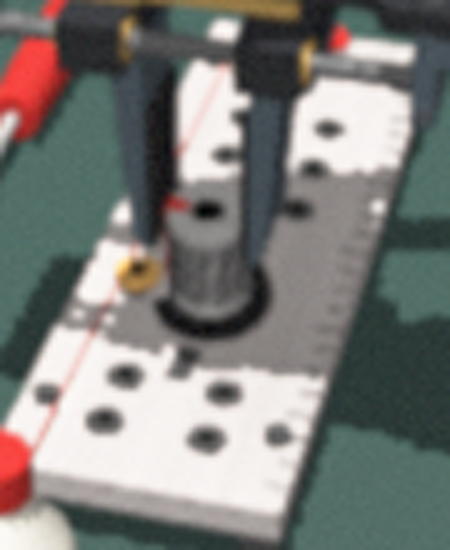

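View pics/w18.png

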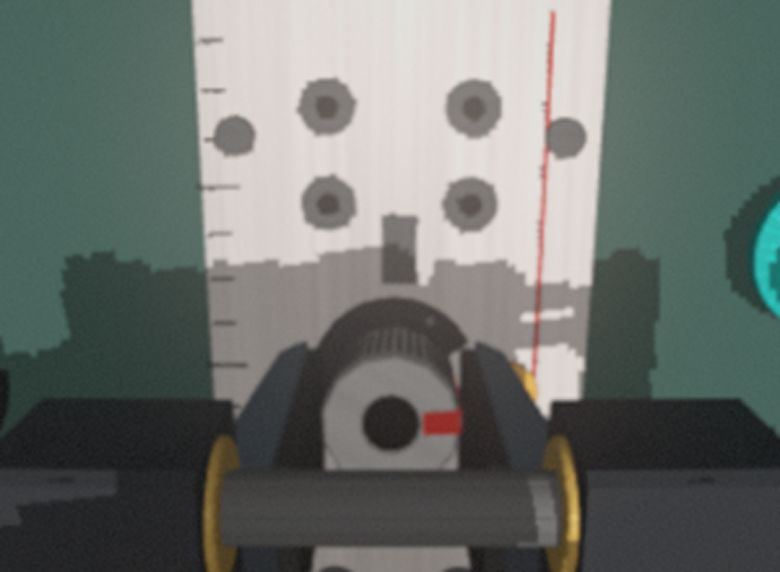

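Without the twist the jig slid a bit more, and the pull rose to 9.5 N. Now swing right with the twist on and less pull.

```bash
python3 -m handwheel '[[2.4,[0,-0.02,0.02],0],[2.4,[0,-0.03,-0.05],4],[2.4,[0,-0.04,-0.12],-4],[2.4,[0,-0.05,-0.18],4],[2.4,[0,-0.06,-0.25],-4],[2.4,[0,-0.07,-0.32],4],[2.4,[0,-0.08,-0.4],-4],[2.4,[0,-0.08,-0.46],4],[2.4,[0,-0.08,-0.5],-4],[2.4,[0,-0.08,-0.5],0]]' 25; python3 -c "
from h import *
lvl()
a=vision.grab_frame('side');im=vision.grab_frame('wrist')
crop(im[:,:,::-1],170,80,300,220,2.6,'pics/w19.png')
crop(a[:,:,::-1],260,155,90,110,5,'pics/s19.png')"
```

```text
time_s: 17.45
ee_pos: [556.9, 99.1, 35.4]
ee_rot: [-90.6, 0.1, -7.7]
force: [1.4, 0.2, -0.1]
gripper_width: 28.8
t 17.45 p [556.92  99.11  35.41] rot [-9.06e+01  7.00e-02 -7.70e+00] F [ 1.4  0.2 -0.1] T [ 0.16 -0.15  0.02] w 28.8
```

View pics/s19.png

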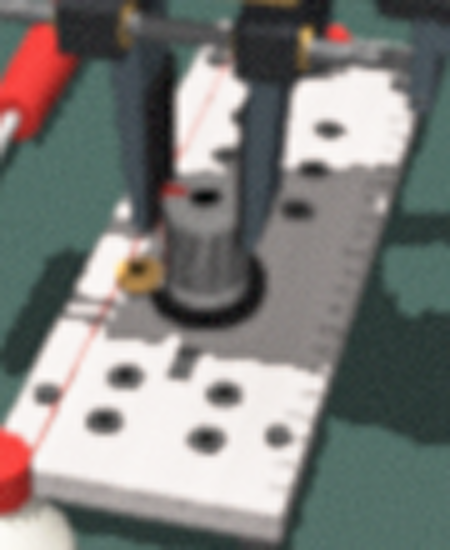

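View pics/w19.png

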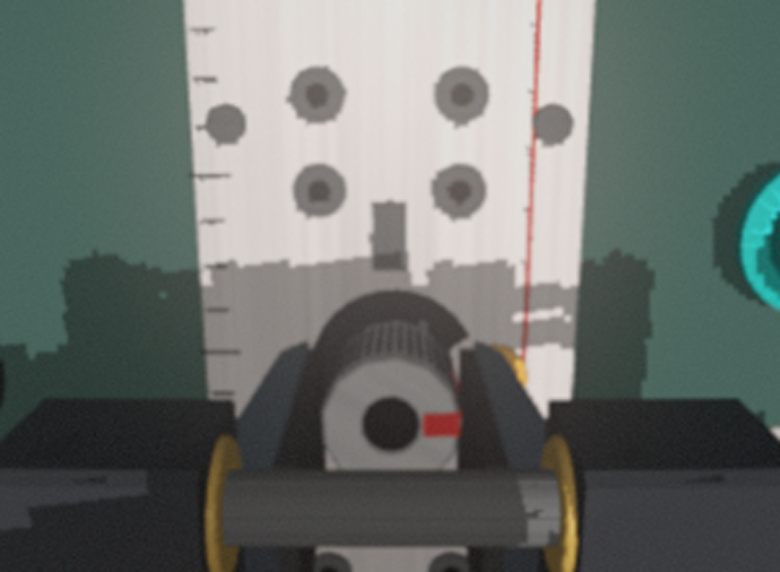

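Run:
```python
from h import *
W=vision.camera_model('wrist')
w=lambda x,y:(170+(x+.5)/2.6-.5,80+(y+.5)/2.6-.5)
ref=np.array([[562.32,123.82],[549.45,161.93],[584.81,156.91],[546.2,138.04],[581.98,132.95]])
n=onz(W,[w(388,236),w(317,95),w(462,95),w(319,190),w(459,190)],30)[:,:2]
d=n-ref;print(d.round(1),d.mean(0))
v0=ref[1]-ref[3];v1=n[1]-n[3];print(np.degrees(np.arctan2(v1[1],v1[0])-np.arctan2(v0[1],v0[0])))
v0=ref[1]-ref[2];v1=n[1]-n[2];print(np.degrees(np.arctan2(v1[1],v1[0])-np.arctan2(v0[1],v0[0])))
c=np.array([557,88.3])+d.mean(0);p,R=tool();print('bore',c,'tcp rel',(np.r_[c,p[2]]-p)@R)
```

```text
[[-1.6  5.5]
 [-1.5  5.4]
 [-0.9  5.5]
 [-1.5  5.6]
 [-1.6  5.8]] [-1.41368879  5.54989531]
-0.06353045958218499
0.29639149813512666
bore [555.58631121  93.84989531] tcp rel [-1.02003986  0.05664015 -5.24126962]
```

About 5 mm up, still leaning left by about 0.08 rad; the jig has shifted roughly 5 mm left in total. Continue the swing through upright to the right with little pull.

```bash
python3 -m handwheel '[[2.4,[0,0,-0.1],3],[2.4,[0,0,-0.2],-3],[2.4,[0,0,-0.3],3],[2.4,[0,-0.01,-0.4],-3],[2.4,[0,-0.02,-0.5],3],[2.4,[0,-0.02,-0.6],-3],[2.4,[0,-0.03,-0.7],3],[2.4,[0,-0.03,-0.8],-3],[2.4,[0,-0.03,-0.9],0],[2.4,[0,-0.03,-0.9],0]]' 22; python3 -c "
from h import *
lvl()
a=vision.grab_frame('side');im=vision.grab_frame('wrist')
crop(im[:,:,::-1],170,80,300,220,2.6,'pics/w20.png')
crop(a[:,:,::-1],260,155,90,110,5,'pics/s20.png')"
```

```text
time_s: 18.55
ee_pos: [556.8, 91.2, 36.9]
ee_rot: [-90.5, -0.1, -7.8]
force: [-1.5, 2.0, 1.0]
gripper_width: 29.2
t 18.55 p [556.78  91.24  36.93] rot [-9.047e+01 -6.000e-02 -7.760e+00] F [-1.5  2.   1. ] T [ 0.35  0.2  -0.05] w 29.2
```

View pics/s20.png

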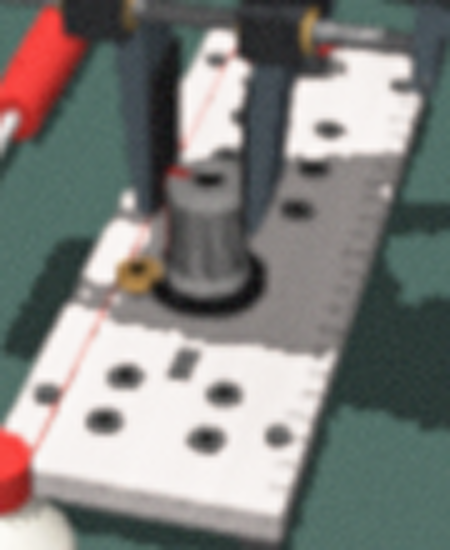

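View pics/w20.png

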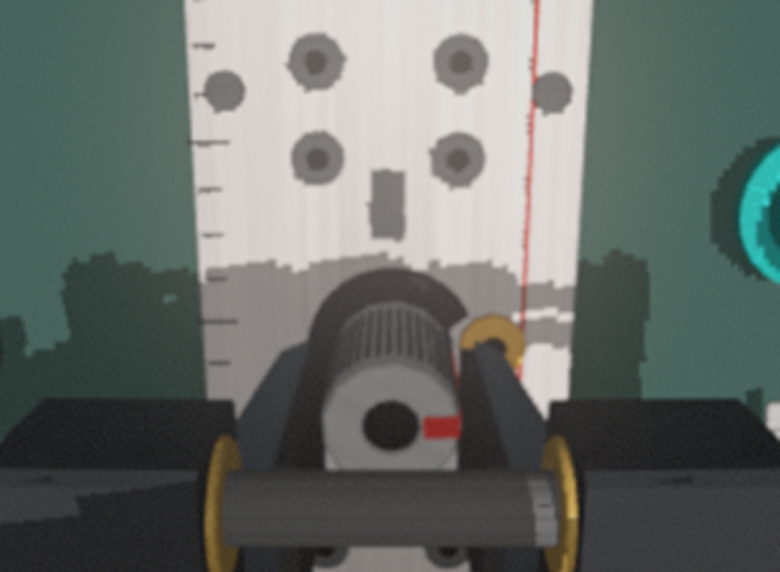

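The bushing is now leaning right by about 0.075 rad, rise about 7 mm, jig still, forces about 2 N. Lean right a bit more, then back left.

```bash
python3 -m handwheel '[[2.4,[0,0,-0.15],0],[2.4,[0,-0.01,-0.25],3],[2.4,[0,-0.02,-0.32],-3],[2.4,[0,-0.02,-0.36],3],[2.4,[0,-0.02,-0.36],0],[2.4,[0,-0.02,-0.36],0]]' 22; python3 -c "
from h import *
lvl()
a=vision.grab_frame('side');im=vision.grab_frame('wrist')
crop(im[:,:,::-1],170,80,300,220,2.6,'pics/w21.png')
crop(a[:,:,::-1],260,155,90,110,5,'pics/s21.png')"
```

```text
time_s: 19.25
ee_pos: [556.1, 87.5, 36.9]
ee_rot: [-90.5, -0.0, -7.7]
force: [-0.7, 2.5, -1.4]
gripper_width: 29.1
t 19.25 p [556.06  87.48  36.88] rot [-9.049e+01 -3.000e-02 -7.680e+00] F [-0.7  2.5 -1.4] T [0.31 0.18 0.03] w 29.1
```

View pics/s21.png

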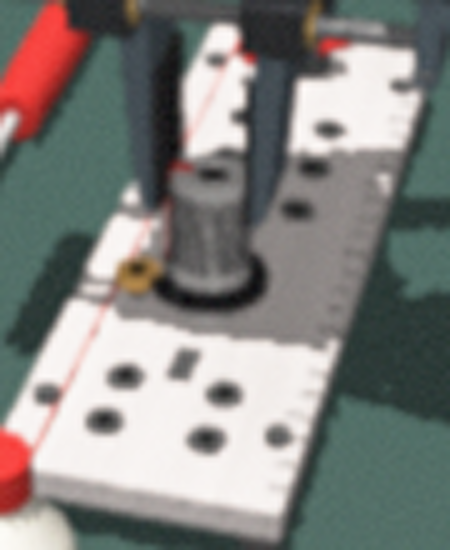

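View pics/w21.png

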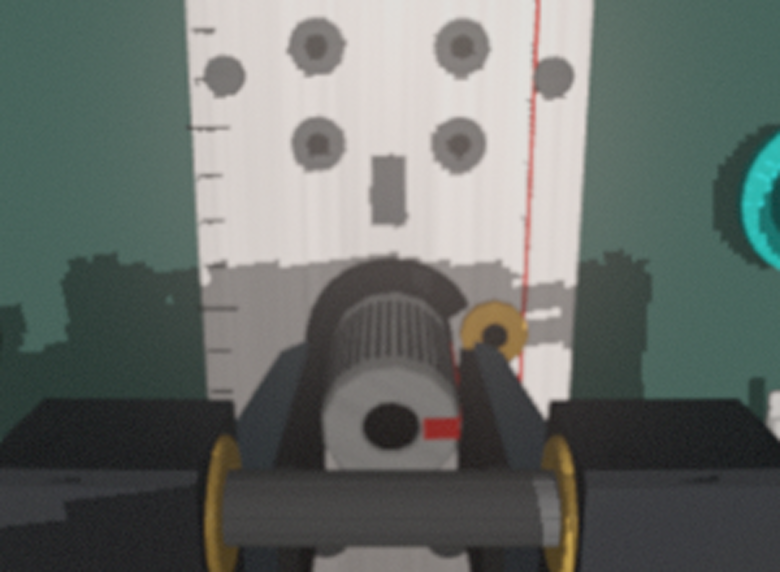

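Clear right lean (about 0.14 rad), jig unmoved. Now a plain swing left under a light pull.

```bash
python3 -m handwheel '[[2.4,[0,-0.02,0.1],0],[2.4,[0,-0.04,0.22],0],[2.4,[0,-0.06,0.34],0],[2.4,[0,-0.08,0.46],0],[2.4,[0,-0.1,0.58],0],[2.4,[0,-0.12,0.7],0],[2.4,[0,-0.13,0.82],0],[2.4,[0,-0.14,0.94],0],[2.4,[0,-0.15,1.05],0],[2.4,[0,-0.15,1.1],0]]' 22; python3 -c "
from h import *
lvl()
a=vision.grab_frame('side');im=vision.grab_frame('wrist')
crop(im[:,:,::-1],170,80,300,220,2.6,'pics/w22.png')
crop(a[:,:,::-1],260,155,90,110,5,'pics/s22.png')"
```

```text
time_s: 20.35
ee_pos: [557.6, 98.4, 38.5]
ee_rot: [-90.5, -0.0, -7.7]
force: [-2.1, -3.2, 2.7]
gripper_width: 28.9
t 20.35 p [557.62  98.44  38.51] rot [-9.05e+01 -4.00e-02 -7.73e+00] F [-2.1 -3.2  2.7] T [-0.62  0.32  0.02] w 28.9
```

View pics/s22.png

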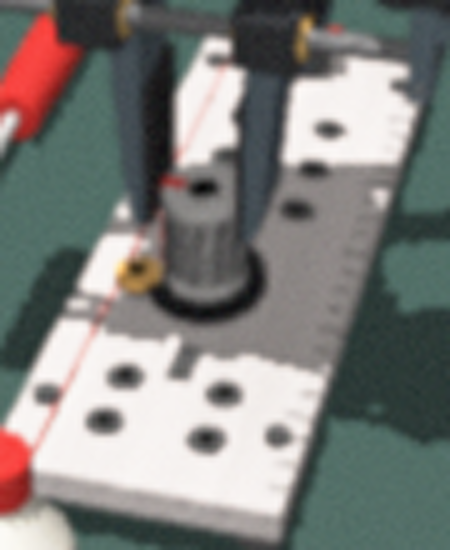

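View pics/w22.png

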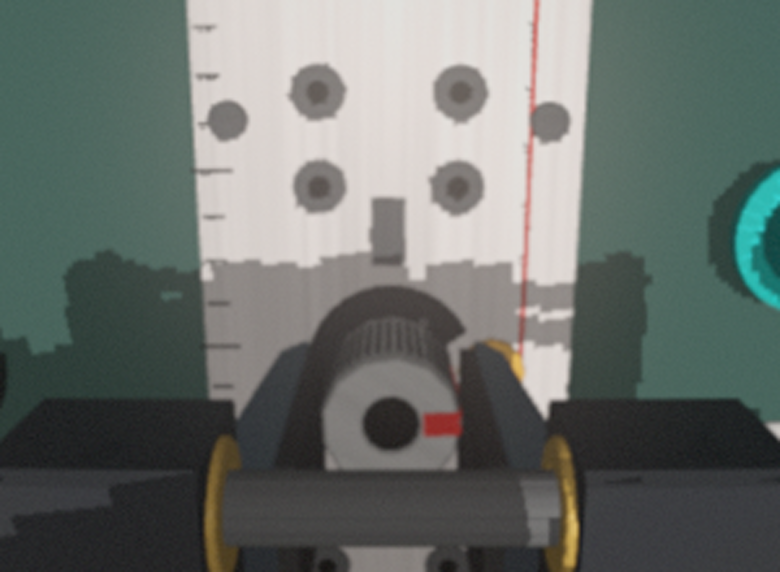

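Walked up again and the jig is still. Swing right again.

```bash
python3 -m handwheel '[[2.4,[0,-0.03,-0.1],0],[2.4,[0,-0.06,-0.22],0],[2.4,[0,-0.09,-0.34],0],[2.4,[0,-0.12,-0.46],0],[2.4,[0,-0.14,-0.58],0],[2.4,[0,-0.16,-0.7],0],[2.4,[0,-0.18,-0.8],0],[2.4,[0,-0.2,-0.9],0],[2.4,[0,-0.2,-0.95],0],[2.4,[0,-0.2,-0.95],0]]' 22; python3 -c "
from h import *
lvl()
a=vision.grab_frame('side');im=vision.grab_frame('wrist')
crop(im[:,:,::-1],170,80,300,220,2.6,'pics/w23.png')
crop(a[:,:,::-1],260,155,90,110,5,'pics/s23.png')"
```

```text
time_s: 21.45
ee_pos: [556.3, 89.2, 40.5]
ee_rot: [-90.5, -0.0, -7.7]
force: [-0.1, 1.4, -2.9]
gripper_width: 29.3
t 21.45 p [556.27  89.2   40.53] rot [-9.048e+01 -3.000e-02 -7.740e+00] F [-0.1  1.4 -2.9] T [ 0.37  0.11 -0.01] w 29.3
```

View pics/s23.png

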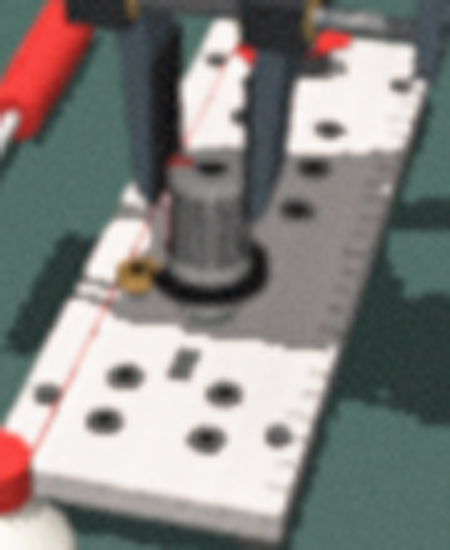

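View pics/w23.png

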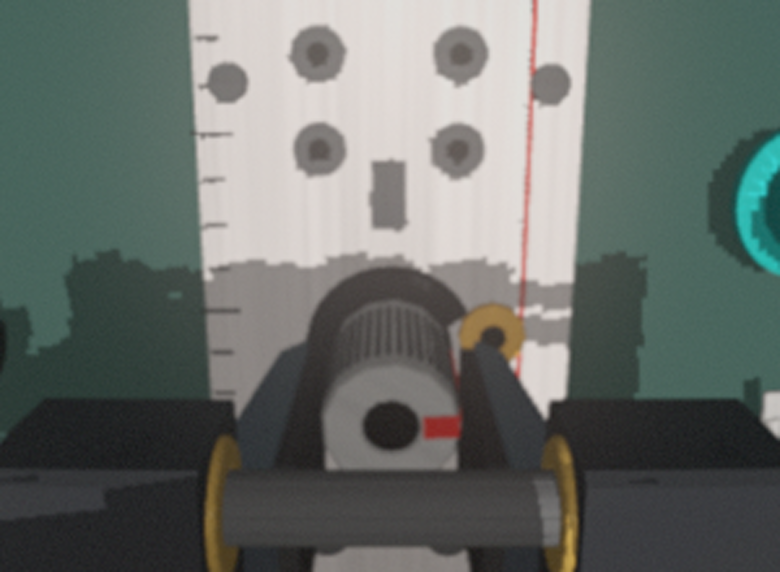

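About 11 mm risen, the shank shows under the flange and Fz is roughly the bushing's weight, so it's free of the shoes. Flange arc row 267 against 278 upright means a right lean of about 0.066 rad. I'll bring it upright against the bore wall before lifting.

```bash
python3 -m handwheel '[[2.4,[0,-0.02,0.1],0],[2.4,[0,-0.02,0.2],0],[2.4,[0,-0.02,0.3],0],[2.4,[0,-0.02,0.4],0],[2.4,[0,-0.02,0.5],0],[2.4,[0,-0.02,0.5],0]]' 15; python3 -c "
from h import *
lvl()
a=vision.grab_frame('side');im=vision.grab_frame('wrist')
crop(im[:,:,::-1],170,80,300,220,2.6,'pics/w24.png')
crop(a[:,:,::-1],260,155,90,110,5,'pics/s24.png')"
```

```text
time_s: 22.15
ee_pos: [557.0, 94.1, 40.7]
ee_rot: [-90.5, -0.0, -7.7]
force: [-0.1, -1.0, -2.4]
gripper_width: 29.2
t 22.15 p [556.98  94.06  40.71] rot [-9.051e+01 -4.000e-02 -7.720e+00] F [-0.1 -1.  -2.4] T [-0.2   0.07 -0.03] w 29.2
```

View pics/s24.png

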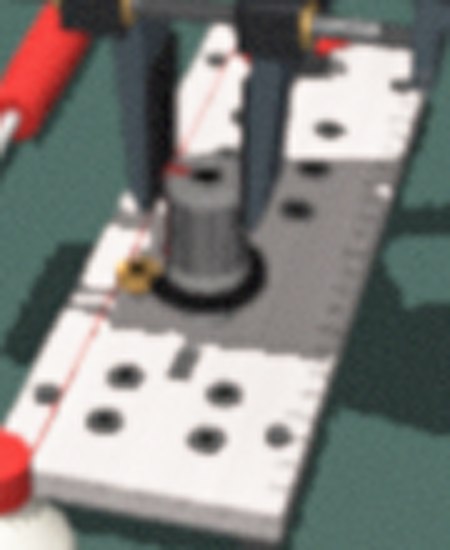

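View pics/w24.png

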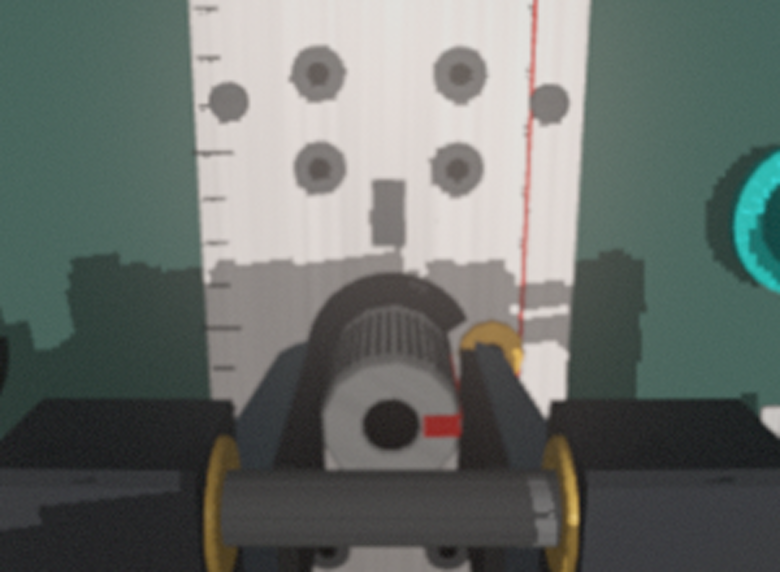

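Row 272 now; about 0.035 rad to go.

```bash
python3 -m handwheel '[[2.4,[0,-0.01,0.1],0],[2.4,[0,-0.01,0.2],0],[2.4,[0,-0.01,0.24],0],[2.4,[0,-0.01,0.24],0]]' 15; python3 -c "
from h import *
lvl()
im=vision.grab_frame('wrist')
crop(im[:,:,::-1],170,80,300,220,2.6,'pics/w25.png')"
```

```text
time_s: 22.65
ee_pos: [557.2, 96.3, 40.8]
ee_rot: [-90.5, -0.0, -7.7]
force: [-0.1, -1.2, -0.2]
gripper_width: 29.3
t 22.65 p [557.17  96.26  40.79] rot [-9.052e+01 -2.000e-02 -7.710e+00] F [-0.1 -1.2 -0.2] T [-0.41  0.15  0.04] w 29.3
```

View pics/w25.png

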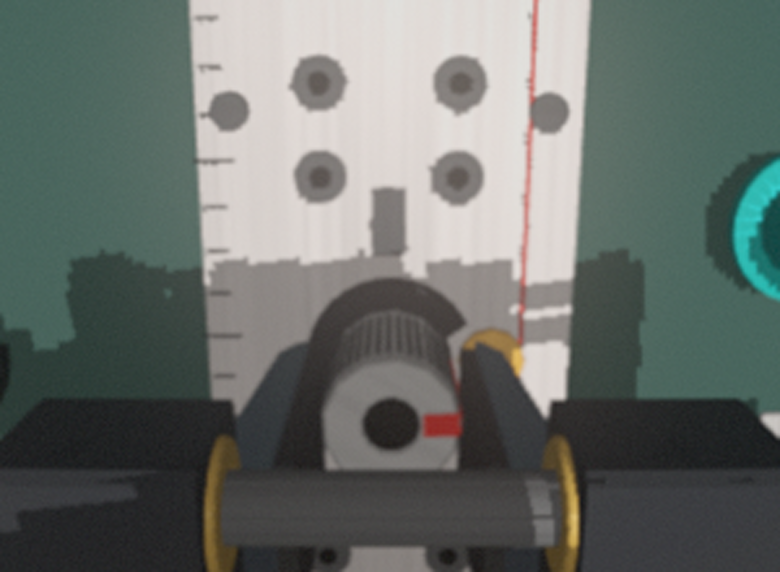

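Row 278 matches the upright reference. Firm up the grip, ease off the bore wall and lift straight.

```bash
python3 -m handwheel '[[2.4,[0,-0.01,0],0],[2.4,[0,-0.01,0],0],[2.4,[0,-0.03,-0.1],0],[2.4,[0,-0.2,-0.11],0],[2.4,[0,-0.5,-0.11],0],[2.4,[0,-0.9,-0.11],0],[2.4,[0,-1.3,-0.11],0],[2.4,[0,-1.6,-0.11],0],[2.4,[0,-1.75,-0.11],0],[2.4,[0,-1.75,-0.11],0]]' 35; python3 -c "
from h import *
lvl()
im=vision.grab_frame('wrist');a=vision.grab_frame('side');b=vision.grab_frame('scene');lvl()
crop(im[:,:,::-1],170,80,300,220,2.6,'pics/w26.png')
crop(a[:,:,::-1],255,145,110,125,4.5,'pics/s26.png')
crop(b[:,:,::-1],210,150,190,140,4,'pics/sc26.png')"
```

```text
time_s: 23.7
ee_pos: [557.2, 95.4, 58.7]
ee_rot: [-90.5, -0.1, -7.7]
force: [-0.1, 0.6, -2.0]
gripper_width: 28.8
t 23.7 p [557.25  95.41  58.67] rot [-9.05e+01 -6.00e-02 -7.72e+00] F [-0.1  0.6 -2. ] T [-0.13  0.04 -0.01] w 28.8
t 23.85 p [556.93  95.33  58.18] rot [-9.052e+01 -1.000e-02 -7.720e+00] F [ 0.  -0.6 -2.1] T [-0.11  0.06  0.05] w 28.9
```

View pics/w26.png

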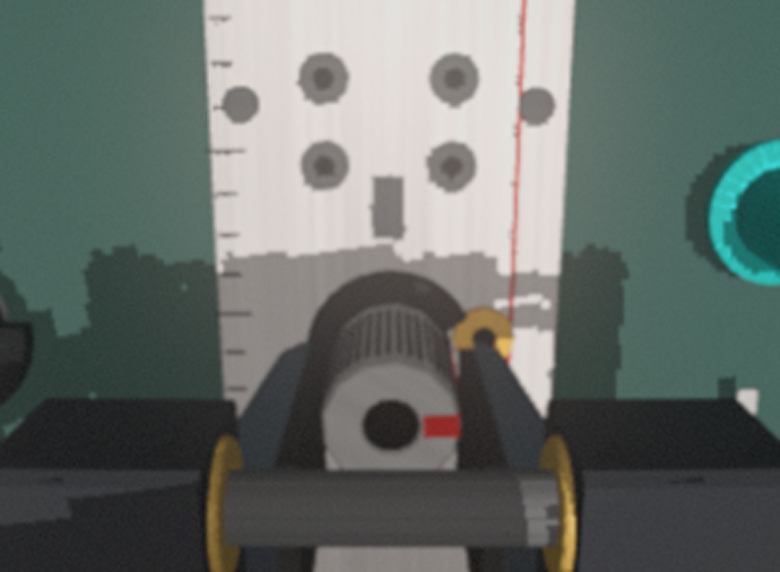

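View pics/s26.png

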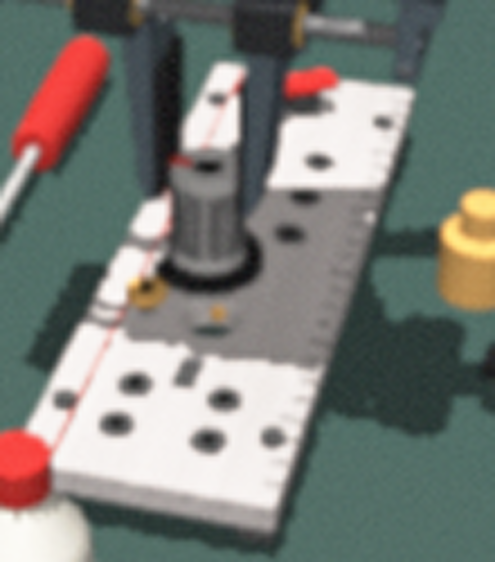

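View pics/sc26.png

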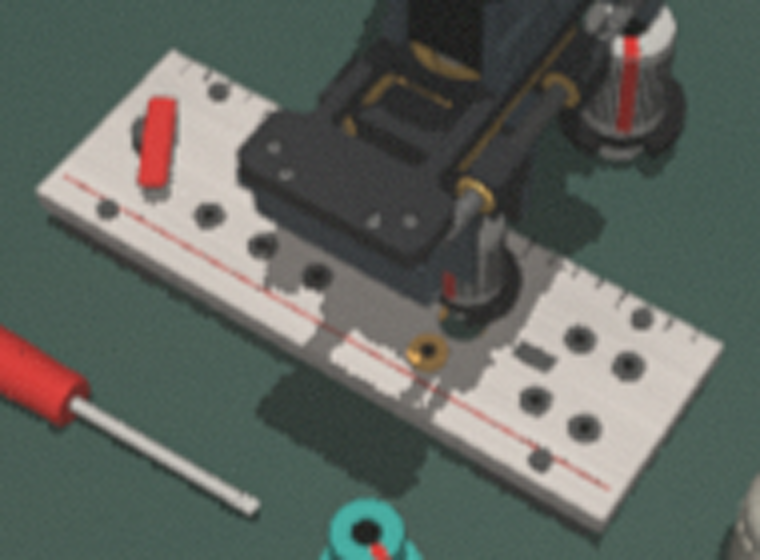

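```bash
python3 -c "
from h import *
T=vision.camera_model('side')
t=lambda x,y:(255+(x+.5)/4.5-.5,145+(y+.5)/4.5-.5)
for z in (98,101,104,107,110): print(z,onz(T,[t(207,165)],z)[0].round(1))
print('bore mouth patch',onz(T,[t(212,325)],30)[0].round(1))
n=onz(T,[t(135,383),t(225,399),t(117,424),t(208,440)],30);n0=onz(T,[(255+(135-.0)/4.5,145+(373)/4.5)],30)
print(n.mean(0)); lvl()
"
```

```text
98 [558.9  84.   98. ]
101 [558.3  88.5 101. ]
104 [557.8  93.  104. ]
107 [557.2  97.5 107. ]
110 [556.7 102.  110. ]
bore mouth patch [554.8  99.1  30. ]
[563.98806542 153.46224642  30.        ]
t 23.85 p [556.93  95.33  58.18] rot [-9.052e+01 -1.000e-02 -7.720e+00] F [ 0.  -0.6 -2.1] T [-0.11  0.06  0.05] w 28.9
```

Top face at z of about 105 mm puts the foot about 15 mm above the plate, over the bore, and Fz is the bushing's weight alone. Handing in.

```bash
python3 -c "
from workcell import job
print(job.job_done())
from h import *
lvl()"
```

```text
the job is handed in; nothing more can be done
None
the job is handed in; nothing more can be done
```

The bushing is out and held upright in the gripper above its bore, but I dragged the jig about 5–6 mm along its length (to the left) while doing it. I handed the job in at about 24 s of the 54 s allowed.

**What I did:**
- **Turn:** I turned the bushing about 57° counter-clockwise until the notch faced the lock screw within 1°.
- **Rocking:** I rocked it left, right, left, right under a light pull, with leans of about 0.11 rad at most. Then I brought it upright in the bore and lifted it out.

**Last checks:**
- The foot is about 15 mm above the plate, over the bore.
- The wrist force is only the bushing's weight (about 2 N), and the notch still faces the screw.
- The jig is standing flat.
- The spare bushing, screwdriver, glue bottle and look-alikes appeared untouched in the views that show them.

**What did not go cleanly:**
- **Jig moved:** The drag came from the first attempts to lean the bushing left with its flange still seated. One of those pulls reached 9.5 N. From the right swing on the jig stayed still.
- **Extra twists:** The seated flange would not lean by sideways pushing alone. I added small twists of ±3–4°, inside the notch's window, to unseat it and for the first right swing, so part of the rise came from twisting as well as rocking.
- **Slight tilt:** The bushing hangs about 2° off upright to the right.
- **Fingertip height:** The real fingertips sat about 35 mm higher than the reported tool position. I found this from the pictures when the first grip closed on air above the bushing.

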